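Sift spacers from plugs over the catch box

ROBOT

A 6-joint arm with a two-finger parallel gripper is mounted at the origin on the work surface. World frame = base frame: x ahead of the robot, y to its left, z up, the work surface at z = 0. Lengths are in m, angles in rad, forces in N, time in s.
With the tool pointing down it reaches from about 0.275 to 0.75 m from the base axis. Payload 10.2 kg.
Tool frame: the origin (TCP) lies on the centre line of the jaws, within the pads' length; the fingertips stand 14 mm ahead of it and the grasp point (between the pads) lies 5 mm behind it; z points along the fingers, x is the direction in which the jaws open and shut, and the axes are right-handed (so a half turn about z gives the same grasp; the last joint's range is limited). The gripper opens to 88 mm and grips with 3 to 60 N. Pads are 18 mm wide; open, the fingers measure 123 mm over their backs; the gripper's body (75 mm by 187 mm) begins 45 mm behind the grasp point.
Start: joints at [1.042, 0.313, 1.498, -0, 1.331, -0.223], TCP at [0.158, 0.501, 0.253] pointing down, gripper open.
Joint ranges: [-2.94, 2.94], [-0.97, 2.17], [0.19, 2.56], [-1.23, 4.37], [0.02, 3.11], [-2.88, 2.88]. Speed limits (rad/s): [2.39, 2.39, 3.01, 3.14, 3.14, 3.14].

INTERFACE

Orientations are given as a rotation vector (axis times angle).
In Python, from plant import readout, viewer, arm gives the robot as it stands.
- The arm moves only by the shell command python3 -m handwheel 'ROWS' [OPENING]. ROWS is JSON, one flat list of numbers, 4 for each row, row after row: the shift along the tool's x, y, z in units of 50 cm (1.0 is 50 cm), then the turn about the tool's z in units of 90 degrees (1.0 is 90 degrees). A call has exactly 8 rows; each row is the pose to reach, as a shift and turn from the pose commanded when the call began, along the tool's axes at that moment; what a row does not reach only later rows make up. A row lasts 1/10 s, in which the tool goes at most 50 mm and 8.59 degrees, less where a joint would pass 70% of its speed; a pose out of reach is approached as far as the arm can. A call with a number of a shift or a turn outside -1 to 1 is refused whole. A call with a gripper value outside its range is refused whole. OPENING is the closure, from 0 (fully open) to 1 (shut), set as the call begins (- or left out, the last holds). The fingers move at their own pace and stop on an object; the grip force is fixed at half the most. Time passes only in rows, so rows that repeat a pose let the fingers close, or fill a call up. It gives the time, the measured TCP pose, the force and the opening at its end, in the units of the state.
- readout.read_state(): the state, without advancing time (a new reading comes with each control period).
- viewer.get_image(name): name is "scene" or "top" or "wrist"; returns (picture, depth): 480x640x3 uint8, red, green, blue; 480x640 float32, m along the optical axis (not along the pixel's ray), 0 where there is no reading.
- viewer.camera_info(name): a dict with "K" (3x3 intrinsics, pixels), "k1" (the pictures are not rectified: a ray, as slopes to the right and down, at radius r is drawn at 1 + k1 r^2 times it, then the intrinsics apply), "rvec" (rotation vector, rad) and "tvec" (3), from world to camera coordinates, as OpenCV has them. Camera axes: x right, y down, z forward; pixel columns grow to the right and rows downward; lengths in m; the calibration is good to about 2 mm. A picture is of the moment at which its call begins: read the wrist's pose just before it. camera_info takes no time and is no camera call; for the wrist camera it gives the pose at the moment of the call.
- arm.sign_off(): hands the job in, once; it reports no verdict.
The state is a dict: "time": time; "joint_positions": joint angles; "joint_vel": joint speeds; "effort": joint torques, N m; "position": TCP position; "orientation": TCP orientation; "contact_force": force on the tool from outside, world axes, zero at the start; "torque": the same for the moment, N m; "opening": finger opening in m.
Only numpy, scipy, OpenCV 4.12 (cv2) and the standard library are available. Lean on these libraries where they do the work, as an engineer would, in place of code of your own. Each camera call takes 0.05 s, during which the arm holds its last target.

TASK

Lift the sieve off its board by the orange handle, keeping it level, and lower it between the guides onto the rails of the catch box, clear of both buffers. Keeping it down on the rails without leaning on it, shake it side to side, nudging the blue buffer first, then the red, then blue and red again (push a buffer in about 8 mm each time, gently, never twice as far), and go on shaking until all four small brass spacers have dropped into the box. Then set the sieve, with the three white plugs still in it, back on the middle of the board and let go, leaving the other things on the bench alone.

Things in the scene. Friction and masses are not known exactly. Their poses are not given: they have to be found in the camera images.
- sieve_handle (a point): middle of the sieve's orange bridge handle: a bar 142 mm long (sieve x), 16 mm wide (sieve y), 22 mm tall, 42 to 64 mm above the sieve's underside; this point is 53 mm above the underside, over its centre. Take it from above across the 16 mm. Axes as the sieve's
- sieve: open metal sieve, 144 (x) by 152 mm (y), walls 26 mm high, about 0.4 kg, same either way round; origin at the centre of its underside. It starts on the board, parts on the solid middle strip of its floor
- sieve_floor (a point): top of the sieve's floor at its centre, 4 mm over the underside; axes as the sieve's. Smooth floor: solid strip from y -26 to +26 mm, beyond it to y = +-71 mm openings 20 mm square with 5 mm bars. Parts start to slide at about 1.2 m/s2 sideways or 7 degrees of tilt: carry it level and without jerks, then shake it briskly along y
- catch_box: fixed plywood catch box, 164 (x) by 336 mm (y), on either side of the bench; origin at the centre of its underside, z up. Its open well is 126 mm (x) by 236 mm (y), floor 6 mm above the bench. At each end, on a shelf, stands a sprung buffer: blue at +y, red at -y, a pad 100 mm wide, 62 to 80 mm above the bench, facing the sieve
- rails (a point): centre of the catch box at the height of its rails, 55 mm over its origin; axes as the box's. The rails are the slippery tops of the walls along y; the sieve's underside rests on them at this height, its y along the box's y, and slides along y. Outside each rail a dark guide rises 14 mm, leaving the sieve 4 mm of play to each side. Seated, the sieve's origin is here
- buffer_blue (a joint): how far the blue buffer (box +y end) is pushed in, m: 0 out, 0.025 at its stop. It takes 3 N to start moving it and 0.45 N more per mm (4.4 N at 4 mm, 6.5 N at 10 mm). Its place is reset each time and not measured: the face, when out, stands 86 to 112 mm from the box centre, so a centred sieve has 10 to 36 mm to go and must feel for it
- buffer_red (a joint): the same for the red buffer (box -y end)
- board: fixed dark grey board, 190 by 200 mm, 18 mm thick, on which the sieve stands at the start and the end; origin at the centre of its underside (the sieve's underside is 18 mm over it)
- spacer0: small brass spacer, a disc 14 mm in diameter and 7 mm high, 10 g; origin at the centre of its underside
- spacer1: small brass spacer, a disc 14 mm in diameter and 7 mm high, 10 g; origin at the centre of its underside
- spacer2: small brass spacer, a disc 14 mm in diameter and 7 mm high, 10 g; origin at the centre of its underside
- spacer3: small brass spacer, a disc 14 mm in diameter and 7 mm high, 10 g; origin at the centre of its underside
- plug0: large white plastic tap-hole plug, a disc 28 mm in diameter and 12 mm high, 18 g; origin at the centre of its underside
- plug1: large white plastic tap-hole plug, a disc 28 mm in diameter and 12 mm high, 18 g; origin at the centre of its underside
- plug2: large white plastic tap-hole plug, a disc 28 mm in diameter and 12 mm high, 18 g; origin at the centre of its underside
- bottle: white bottle, 52 mm wide, 130 mm high, beyond the work; leave alone
- wrench: steel wrench, 150 mm long, lying beyond the work; leave alone
- sander: cork sanding block, 100 x 60 x 35 mm, at the left; leave alone
- router: green and black hand router standing on its base, 90 mm wide, 190 mm high, at the right; leave alone
Mind the look-alikes: they are no part of the job. Leave any purple look-alike of the sieve alone.

How it is judged:
On the way, in this order (a step that is already met when the one before it is completed fails the run):
1. the sieve rests on the rails between the guides, clear of both buffers (z of sieve in the frame of catch_box between 0.05 and 0.0585 m and x of sieve in the frame of catch_box between -0.007 and 0.007 m and angle between the y axis of sieve and the y axis of catch_box, either way round below 0.09 rad and angle between sieve's own z axis and vertical below 0.06 rad and value of joint each of buffer_blue, buffer_red below 0.002 m), for 0.2 s.
2. the sieve, down on the rails, pushes the blue buffer in by more than 4 mm (z of sieve in the frame of catch_box between 0.05 and 0.0585 m and x of sieve in the frame of catch_box between -0.007 and 0.007 m and angle between the y axis of sieve and the y axis of catch_box, either way round below 0.09 rad and angle between sieve's own z axis and vertical below 0.06 rad and y of sieve in the frame of catch_box above 0.007 m and value of joint buffer_blue above 0.004 m), for 0.04 s.
3. the sieve, down on the rails, pushes the red buffer in by more than 4 mm (z of sieve in the frame of catch_box between 0.05 and 0.0585 m and x of sieve in the frame of catch_box between -0.007 and 0.007 m and angle between the y axis of sieve and the y axis of catch_box, either way round below 0.09 rad and angle between sieve's own z axis and vertical below 0.06 rad and y of sieve in the frame of catch_box below -0.007 m and value of joint buffer_red above 0.004 m), for 0.04 s.
4. the sieve, down on the rails, pushes the blue buffer in by more than 4 mm again (all of step 2), for 0.04 s.
5. the sieve, down on the rails, pushes the red buffer in by more than 4 mm again (all of step 3), for 0.04 s.
At the end, for the whole second after the job is handed in: all four spacers lie in the well of the catch box; all three plugs are in the sieve; the sieve stands upright (within 0.06 rad) and still on the board, its centre within 30 mm of the board's centre along each board axis, and is let go (x of spacer0 in the frame of catch_box between -0.066 and 0.066 m and y of spacer0 in the frame of catch_box between -0.121 and 0.121 m and z of spacer0 in the frame of catch_box between -0.005 and 0.035 m and x of spacer1 in the frame of catch_box between -0.066 and 0.066 m and y of spacer1 in the frame of catch_box between -0.121 and 0.121 m and z of spacer1 in the frame of catch_box between -0.005 and 0.035 m and x of spacer2 in the frame of catch_box between -0.066 and 0.066 m and y of spacer2 in the frame of catch_box between -0.121 and 0.121 m and z of spacer2 in the frame of catch_box between -0.005 and 0.035 m and x of spacer3 in the frame of catch_box between -0.066 and 0.066 m and y of spacer3 in the frame of catch_box between -0.121 and 0.121 m and z of spacer3 in the frame of catch_box between -0.005 and 0.035 m and x of plug0 in the frame of sieve between -0.062 and 0.062 m and y of plug0 in the frame of sieve between -0.073 and 0.073 m and z of plug0 in the frame of sieve between -0.006 and 0.03 m and x of plug1 in the frame of sieve between -0.062 and 0.062 m and y of plug1 in the frame of sieve between -0.073 and 0.073 m and z of plug1 in the frame of sieve between -0.006 and 0.03 m and x of plug2 in the frame of sieve between -0.062 and 0.062 m and y of plug2 in the frame of sieve between -0.073 and 0.073 m and z of plug2 in the frame of sieve between -0.006 and 0.03 m and x of sieve in the frame of board between -0.03 and 0.03 m and y of sieve in the frame of board between -0.03 and 0.03 m and z of sieve in the frame of board between 0.013 and 0.021 m and angle between sieve's own z axis and vertical below 0.06 rad and linear speed of sieve below 0.02 m/s and contact force between sieve and the fingers below 0.2 N); the robot touches nothing.
It fails at once if the blue buffer is pushed in more than 17 mm (much too hard) (value of joint buffer_blue above 0.017 m).
It fails at once if the red buffer is pushed in more than 17 mm (much too hard) (value of joint buffer_red above 0.017 m).
It fails at once if the sieve is pressed on the catch box with more than 45 N (contact force between sieve and catch_box above 45 N).
It fails at once if the bottle, wrench, sanding block or router is moved more than 20 mm (distance of any of bottle, wrench, sander, router from where it was at the start of the episode above 0.02 m).
It also fails if it takes over 72 s, if anything falls off the work surface, if the arm or the gripper's body presses on something with over 40 N, if the wrist force passes 120 N, or if a joint passes its speed limit or range.

## Working session

There is one attempt and no reset: what is moved stays moved. The work goes in short steps, Python scripts to look and compute and a shell command to move; the robot and the scene stay as the last step left them, time stands still between calls to the robot, and variables do not carry over. Pictures are saved under pics/ and viewed, and the job is handed in when it is done.

```bash
ls; mkdir -p pics
python3 - <<'E'
from plant import readout, viewer, arm
import cv2
s=readout.read_state(); print(s)
for n in("scene","top"):
    im,d=viewer.get_image(n); cv2.imwrite(f"pics/{n}0.png",im[:,:,::-1]); print(n,viewer.camera_info(n))
E
```

```text
pics
{'time': 0.0, 'joint_positions': array([ 1.04162200e+00,  3.13466132e-01,  1.49841791e+00,  1.64569767e-06,
        1.33101459e+00, -2.23362466e-01]), 'joint_vel': array([-0.00126819,  0.0010372 , -0.00015607,  0.00093562,  0.00049031,
        0.00029037]), 'effort': array([-1.96332221e-04, -4.02208078e+01, -2.52270234e+01,  6.94731460e-02,
        3.51620070e-02, -1.20893128e-04]), 'position': array([0.15793612, 0.50044424, 0.25216002]), 'orientation': array([ 2.53345471e+00,  1.85686651e+00, -1.88279898e-03]), 'contact_force': array([0.05907746, 0.47164446, 0.1960296 ]), 'torque': array([-0.01173464, -0.00730164,  0.00402261]), 'opening': 0.08840235480809311}
scene {'K': array([[554.22843553,   0.        , 323.9227793 ],
       [  0.        , 554.22843553, 237.87824736],
       [  0.        ,   0.        ,   1.        ]]), 'k1': -0.154008454707488, 'rvec': array([ 0.77660643,  2.457373  , -1.25442799]), 'tvec': array([ 0.42681372, -0.13451021,  1.83505894])}
top {'K': array([[512.28752754,   0.        , 320.47470358],
       [  0.        , 512.28752754, 236.37778721],
       [  0.        ,   0.        ,   1.        ]]), 'k1': -0.016978983631560085, 'rvec': array([ 2.18124286, -2.13352241,  0.1036567 ]), 'tvec': array([0.01945531, 0.55547217, 1.23214201])}
```

View pics/scene0.png

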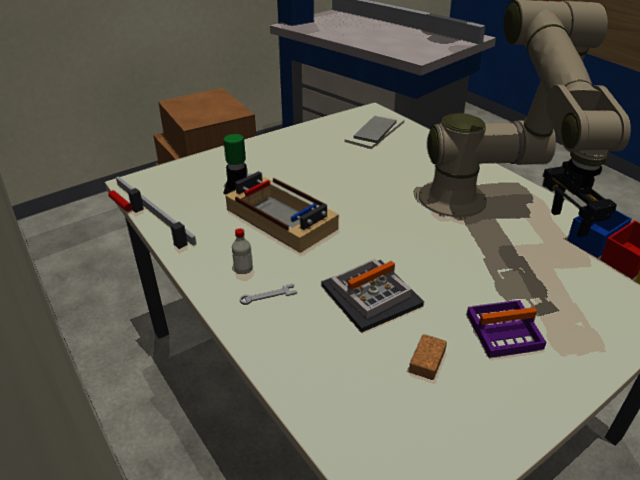

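View pics/top0.png

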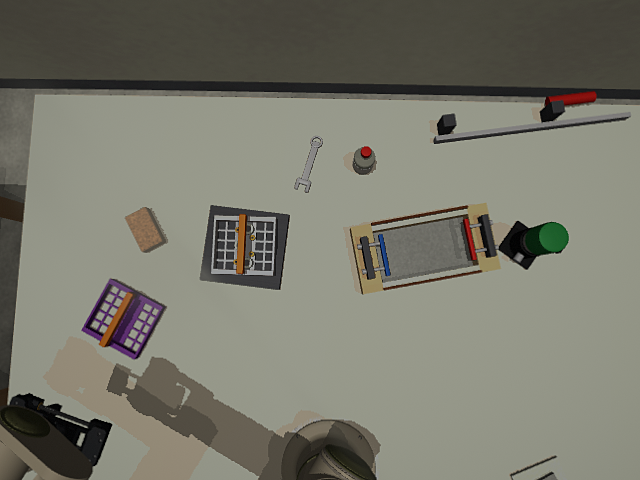

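The top view shows these candidates for the sieve:
- The metal sieve, orange handle, on the dark board at about (243,245).
- The purple look-alike at about (124,318), also with an orange handle. Not this one.

Other red or orange items are the clamp (570,100) and the bottle cap (366,152). The catch box is at (422,248), blue end left, red end right. I choose the sieve at (243,245) and will check it in a crop.

```bash
cat > h.py <<'E'
import numpy as np, cv2
from plant import readout, viewer, arm
def cast(ci,uv,z):
    K,k1=ci["K"],ci["k1"]; R=cv2.Rodrigues(ci["rvec"])[0]; C=-R.T@ci["tvec"]
    uv=np.atleast_2d(np.array(uv,float))
    dd=np.array([k1,0,0,0],float)
    p=cv2.undistortPoints(uv.reshape(-1,1,2),K,dd).reshape(-1,2)
    d=np.c_[p,np.ones(len(p))]@R
    return C+d*((z-C[2])/d[:,2])[:,None]
def proj(ci,P):
    return cv2.projectPoints(np.array(P,float).reshape(-1,1,3),ci["rvec"],ci["tvec"],ci["K"],np.array([ci["k1"],0,0,0.]))[0].reshape(-1,2)
def depthpt(ci,uv,d):
    K,k1=ci["K"],ci["k1"]; R=cv2.Rodrigues(ci["rvec"])[0]
    p=cv2.undistortPoints(np.array(uv,float).reshape(-1,1,2),K,np.array([k1,0,0,0.])).reshape(-1,2)
    c=np.c_[p,np.ones(len(p))]*np.array(d).reshape(-1,1)
    return (c-ci["tvec"])@R
E
python3 - <<'E'
from h import *
im=cv2.imread("pics/top0.png"); ci=viewer.camera_info("top")
hsv=cv2.cvtColor(im,cv2.COLOR_BGR2HSV)
m=cv2.inRange(hsv,(5,150,100),(18,255,255))
n,l,st,c=cv2.connectedComponentsWithStats(m)
for i in range(1,n):
    if st[i,4]>100:
        r=cv2.minAreaRect(np.argwhere(l==i)[:,::-1].astype(np.float32)); 
        P=cast(ci,cv2.boxPoints(r),.082); print(st[i],c[i],cast(ci,c[i],.082)[0].round(4),P.round(3).tolist())
for name,lo,hi in(("blue",(105,150,80),(125,255,255)),("red",(170,150,80),(180,255,255)),("red0",(0,180,80),(4,255,255))):
    m=cv2.inRange(hsv,lo,hi); n,l,st,c=cv2.connectedComponentsWithStats(m)
    for i in range(1,n):
        if st[i,4]>40:
            r=cv2.minAreaRect(np.argwhere(l==i)[:,::-1].astype(np.float32)); 
            print(name,st[i],cast(ci,cv2.boxPoints(r),.08).round(3).tolist())
a=cv2.resize(im[190:305,185:305],None,fx=5,fy=5,interpolation=cv2.INTER_CUBIC)
cv2.imwrite("pics/c1.png",a)
cv2.imwrite("pics/c2.png",cv2.resize(im[190:305,340:580],None,fx=3.3,fy=3.3,interpolation=cv2.INTER_CUBIC))
E
```

```text
[236 214  10  60 377] [240.5066313  243.45888594] [0.5283 0.2198 0.082 ] [[0.459, 0.229, 0.082], [0.599, 0.226, 0.082], [0.599, 0.211, 0.082], [0.458, 0.214, 0.082]]
[ 99 292  34  55 364] [115.36538462 319.37087912] [0.3433 0.507  0.082 ] [[0.286, 0.544, 0.082], [0.409, 0.483, 0.082], [0.402, 0.469, 0.082], [0.279, 0.531, 0.082]]
blue [379 234  11  42 154] [[0.557, -0.106, 0.08], [0.559, -0.114, 0.08], [0.463, -0.134, 0.08], [0.461, -0.125, 0.08]]
red0 [549  91  48  13 374] [[0.905, -0.518, 0.08], [0.922, -0.633, 0.08], [0.898, -0.635, 0.08], [0.882, -0.52, 0.08]]
red0 [361 147  10   9  76] [[0.769, -0.062, 0.08], [0.769, -0.084, 0.08], [0.749, -0.084, 0.08], [0.749, -0.062, 0.08]]
red0 [464 219  13  41 164] [[0.598, -0.308, 0.08], [0.6, -0.318, 0.08], [0.504, -0.337, 0.08], [0.502, -0.327, 0.08]]
```

View pics/c1.png

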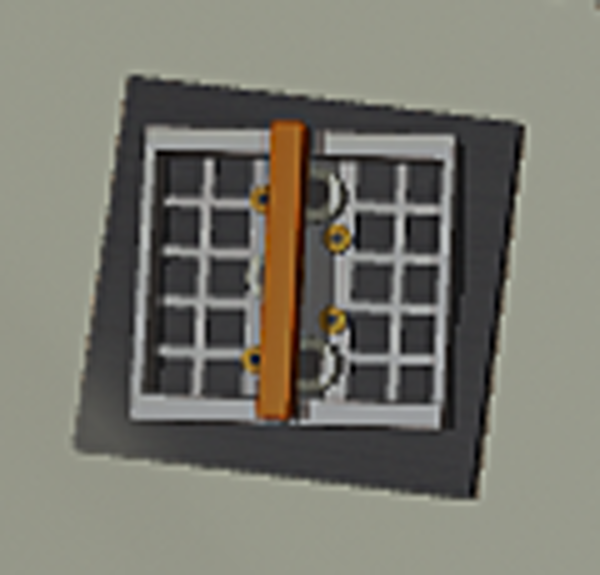

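View pics/c2.png

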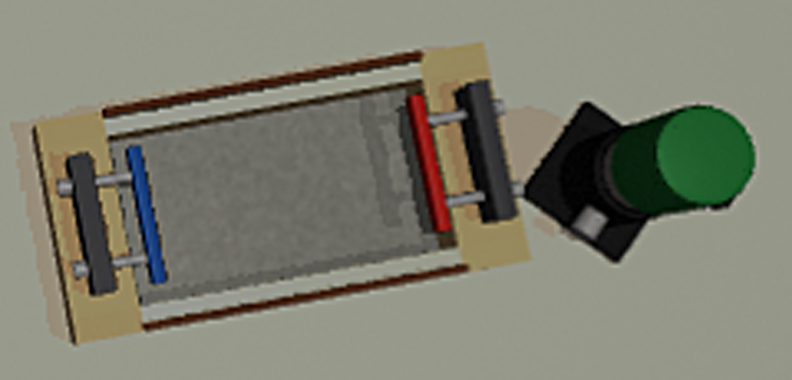

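The crop shows the metal sieve: handle from (287,122) to (272,415), four brass discs, white plugs beside the strip. The purple one is clearly different. Next I'll measure the box, the board and the router.

Run:
```python
from h import *
im,d=viewer.get_image("top"); im=im[:,:,::-1].copy(); ci=viewer.camera_info("top")
hsv=cv2.cvtColor(im,cv2.COLOR_BGR2HSV)
def pts(m):
    q=np.argwhere(m)[:,::-1]; return q,depthpt(ci,q,d[q[:,1],q[:,0]])
roi=np.zeros(im.shape[:2],np.uint8); roi[190:305,335:510]=1
def comps(m,zmin,zmax,name,mn=40):
    n,l,st,c=cv2.connectedComponentsWithStats(m)
    for i in range(1,n):
        if st[i,4]<mn: continue
        q,P=pts(l==i); ok=(P[:,2]>zmin)&(P[:,2]<zmax)&(d[q[:,1],q[:,0]]>0); P=P[ok]
        if len(P)<mn: continue
        r=cv2.minAreaRect((P[:,:2]*1000).astype(np.float32))
        print(name,st[i].tolist(),"z",np.percentile(P[:,2],[5,50,95]).round(3),"rect",np.round(r[0],1),np.round(r[1],1),round(r[2],2))
# guides: depth-based height map
q,P=pts(np.ones_like(roi)); Z=P[:,2].reshape(480,640); X=P[:,0].reshape(480,640);Y=P[:,1].reshape(480,640)
print(Z[270,500],Z[220,300])
# box anything >.02 in roi
comps(((Z>.03)&(Z<.1)&(roi>0)).astype(np.uint8),.03,.1,"box")
br=cv2.inRange(hsv,(0,100,20),(12,255,130))*roi; comps(br,.03,.1,"guide",30)
comps(cv2.inRange(hsv,(14,70,120),(25,255,255))*roi,.02,.1,"ply")
for (u,v) in [(360,235),(485,225),(430,215),(420,283),(420,220),(420,277),(420,250)]: print((u,v),im[v,u],X[v,u].round(3),Y[v,u].round(3),Z[v,u].round(3))
roi2=np.zeros_like(roi); roi2[190:305,190:305]=1
comps(((Z>.009)&(Z<.1)&(roi2>0)).astype(np.uint8),.009,.1,"board")
comps(((Z>.03)&(Z<.07)&(roi2>0)).astype(np.uint8),.009,.1,"sieve")
r3=np.zeros_like(roi); r3[210:290,495:580]=1
comps(((Z>.015)&(r3>0)).astype(np.uint8),.015,.3,"router")
```

```text
0.001652742003564715 -0.0017865605001684559
box [350, 203, 151, 91, 5143] z [0.05  0.057 0.095] rect [ 530.9 -221.8] [164.7 338.6] 11.61
guide [371, 205, 97, 20, 225] z [0.064 0.069 0.072] rect [ 607.8 -204.8] [  5.8 235.4] 11.59
guide [463, 219, 10, 42, 98] z [0.063 0.072 0.079] rect [ 550.4 -318.9] [99.   3.2] 11.63
guide [384, 270, 98, 20, 192] z [0.063 0.068 0.073] rect [ 453.8 -236.5] [  4.8 234.5] 11.61
ply [467, 203, 22, 21, 286] z [0.051 0.054 0.058] rect [ 616.8 -349. ] [45.3 49.6] 10.89
ply [351, 224, 33, 70, 812] z [0.051 0.054 0.058] rect [502.1 -80.9] [163.8  49.9] 11.19
ply [472, 227, 12, 22, 163] z [0.05  0.054 0.058] rect [ 557.4 -346.4] [50.9 20.1] 13.56
ply [370, 247, 9, 21, 107] z [0.049 0.054 0.058] rect [505.8 -98.6] [49.3 13.3] 11.9
ply [477, 252, 24, 20, 315] z [0.05  0.054 0.058] rect [ 502.9 -372.9] [47.5 49.3] 13.02
(360, 235) [ 95 138 153] 0.558 -0.064 0.056
(485, 225) [62 60 61] 0.583 -0.354 0.094
(430, 215) [ 87 100 100] 0.61 -0.233 0.057
(420, 283) [56 66 82] 0.445 -0.207 0.068
(420, 220) [143 157 154] 0.597 -0.208 0.057
(420, 277) [145 155 153] 0.459 -0.208 0.058
(420, 250) [104 110 111] 0.529 -0.217 0.007
board [200, 205, 89, 85, 6055] z [0.014 0.02  0.079] rect [526.9 222.2] [201.9 190.3] 84.27
sieve [211, 215, 65, 61, 931] z [0.033 0.043 0.048] rect [529.  220.3] [153.9 144.8] 89.43
sieve [244, 254, 9, 15, 78] z [0.03  0.034 0.068] rect [488.1 207.1] [32.9 17.7] 2.08
router [510, 222, 59, 41, 1625] z [0.043 0.173 0.189] rect [ 544.2 -466.2] [72.  78.6] 17.29
router [495, 242, 7, 28, 109] z [0.051 0.055 0.096] rect [ 513.6 -386.3] [64.5 21.9] 13.84
```

Box centre (0.531,-0.221) with yaw 11.6°, guides at z 0.069, board centre (0.527,0.222), sieve (0.529,0.220) with yaw about -0.8°. All sizes agree with those given. Next I compute the approach.

```bash
cat >> h.py <<'E'
def tool():
    s=readout.read_state(); R=cv2.Rodrigues(np.array(s["orientation"]))[0]; return s,np.array(s["position"]),R
def go(x,y,z,az):
    s,p,R=tool(); D=np.array([x,y,z])-p
    a=np.degrees(np.arctan2(R[1,0],R[0,0])); t=a-az
    t=(t+180)%360-180
    print("t",round(s["time"],2),"pos",p.round(4),"az",round(a,2),"tilt",np.degrees(np.arccos(-R[2,2])).round(2),"F",np.round(s["contact_force"],2),"op",round(s["opening"],4))
    print("shift units",(R.T@D/0.5).round(4),"turn",round(t/90,4))
E
python3 -c "
from h import *
go(.529,.220,.20,89.2)"
```

```text
t 0.15 pos [0.158  0.5005 0.2523] az 72.48 tilt 0.05 F [-0.61 -0.44 -0.61] op 0.0883
shift units [-0.3115  0.8765  0.1047] turn -0.1858
```

```bash
python3 -m handwheel '[-0.02,0.06,0.01,-0.01, -0.05,0.15,0.02,-0.03, -0.085,0.24,0.03,-0.06, -0.12,0.33,0.04,-0.09, -0.15,0.42,0.05,-0.12, -0.18,0.51,0.06,-0.15, -0.215,0.6,0.07,-0.17, -0.245,0.69,0.08,-0.186]' 0; python3 -c "
from h import *
go(.529,.220,.20,89.2)"
```

```text
time: 0.95
position: [0.4514, 0.2783, 0.2124]
orientation: [-2.235, -2.207, 0.0]
contact_force: [0.8, 0.7, 0.5]
opening: 0.0884
t 0.95 pos [0.4514 0.2783 0.2124] az 89.28 tilt 0.02 F [0.78 0.65 0.47] op 0.0884
shift units [-0.1147  0.1566  0.0248] turn 0.0009
```

```bash
python3 -m handwheel '[-0.05,0.07,0.01,0, -0.09,0.12,0.02,0, -0.11,0.15,0.025,0, -0.115,0.157,0.025,0, -0.115,0.157,0.025,0, -0.115,0.157,0.025,0, -0.115,0.157,0.025,0, -0.115,0.157,0.025,0]'
python3 - <<'E'
from h import *
ci=viewer.camera_info("wrist"); im,d=viewer.get_image("wrist"); cv2.imwrite("pics/w1.png",im[:,:,::-1]); np.save("w1.npy",d)
import pickle; pickle.dump(ci,open("w1.pkl","wb"))
go(.529,.220,.066,89.2)
hsv=cv2.cvtColor(im[:,:,::-1].copy(),cv2.COLOR_BGR2HSV)
m=cv2.inRange(hsv,(5,150,60),(18,255,255))
q=np.argwhere(m)[:,::-1]; P=depthpt(ci,q,d[q[:,1],q[:,0]]); 
k=(P[:,2]>.077)&(P[:,2]<.088); P=P[k]; r=cv2.minAreaRect((P[:,:2]*1000).astype(np.float32)); print(len(P),np.median(P[:,2]),r)
E
```

```text
time: 1.75
position: [0.5274, 0.2221, 0.2005]
orientation: [2.235, 2.207, 0.001]
contact_force: [0.4, -0.3, 0.1]
opening: 0.0884
t 1.8 pos [0.5275 0.222  0.2005] az 89.27 tilt 0.02 F [0.25 0.57 0.2 ] op 0.088
shift units [-0.0039  0.003   0.269 ] turn 0.0008
4199 0.08342166653789218 ((529.3324584960938, 218.92930603027344), (15.499959945678711, 140.74618530273438), 89.61469268798828)
```

View pics/w1.png

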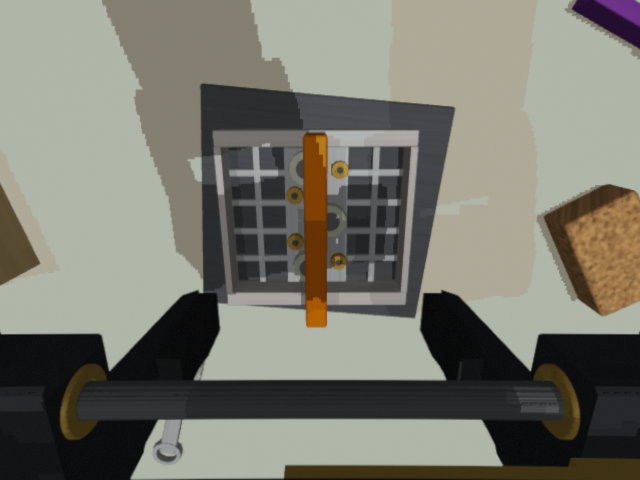

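The wrist picture shows the handle from (316,135) to (316,325), spacers at (340,170), (294,196), (296,242), (338,261), and plugs at (298,167), (333,220), (303,263). Its centre agrees with the top view within 1.5 mm. I go down now.

```bash
python3 -m handwheel '[-0.003,0.002,0.04,0, -0.005,0.003,0.09,-0.002, -0.005,0.003,0.15,-0.002, -0.005,0.003,0.2,-0.002, -0.005,0.003,0.24,-0.002, -0.005,0.003,0.262,-0.002, -0.005,0.003,0.268,-0.002, -0.005,0.003,0.269,-0.002]'; python3 -c "
from h import *
go(.529,.2195,.066,89.5)"
```

```text
time: 2.6
position: [0.5296, 0.219, 0.0662]
orientation: [2.233, 2.21, 0.001]
contact_force: [-0.2, -0.3, 0.2]
opening: 0.0883
t 2.6 pos [0.5296 0.219  0.0662] az 89.41 tilt 0.03 F [-0.21 -0.29  0.16] op 0.0883
shift units [ 0.0009 -0.0011  0.0003] turn -0.001
```

```bash
python3 -m handwheel '[0,0,0,0, 0,0,0,0, 0,0,0,0, 0,0,0,0, 0,0,0,0, 0,0,0,0, 0,0,0,0, 0,0,0,0]' 1; python3 -c "
from h import *
go(.529,.2195,.066,89.5)"
```

```text
time: 3.4
position: [0.5294, 0.2189, 0.0657]
orientation: [2.233, 2.21, -0.0]
contact_force: [0.7, -0.1, -0.8]
opening: 0.0264
t 3.4 pos [0.5294 0.2189 0.0657] az 89.4 tilt 0.0 F [ 0.68 -0.07 -0.79] op 0.0264
shift units [ 0.0013 -0.0007 -0.0006] turn -0.0011
```

```bash
python3 -m handwheel '[0,0,0,0, 0,0,0,0, 0,0,0,0, 0,0,-0.002,0, 0,0,-0.006,0, 0,0,-0.012,0, 0,0,-0.018,0, 0,0,-0.024,0]' 1; python3 -c "
from h import *
go(.529,.2195,.175,89.5)"
```

```text
time: 4.2
position: [0.5293, 0.2189, 0.0779]
orientation: [-2.233, -2.21, 0.0]
contact_force: [-0.2, -0.1, -6.1]
opening: 0.0158
t 4.2 pos [0.5293 0.2189 0.0779] az 89.4 tilt 0.01 F [-0.23 -0.08 -6.08] op 0.0158
shift units [ 0.0012 -0.0006 -0.1941] turn -0.0011
```

```bash
python3 -m handwheel '[0,0,-0.01,0, 0,0,-0.025,0, 0,0,-0.05,0, 0,0,-0.08,0, 0,0,-0.115,0, 0,0,-0.15,0, 0,0,-0.178,0, 0,0,-0.195,0]' 1; python3 -c "
from h import *
go(.5309,-.221,.175,101.6)
ci=viewer.camera_info('wrist'); im,d=viewer.get_image('wrist'); cv2.imwrite('pics/w2.png',im[:,:,::-1])
"
```

```text
time: 5.0
position: [0.5297, 0.219, 0.1773]
orientation: [2.232, 2.209, 0.003]
contact_force: [-0.3, 0.1, -6.1]
opening: 0.0158
t 5.0 pos [0.5297 0.219  0.1773] az 89.4 tilt 0.14 F [-0.25  0.13 -6.11] op 0.0158
shift units [-0.8799  0.0116  0.0042] turn -0.1355
```

View pics/w2.png

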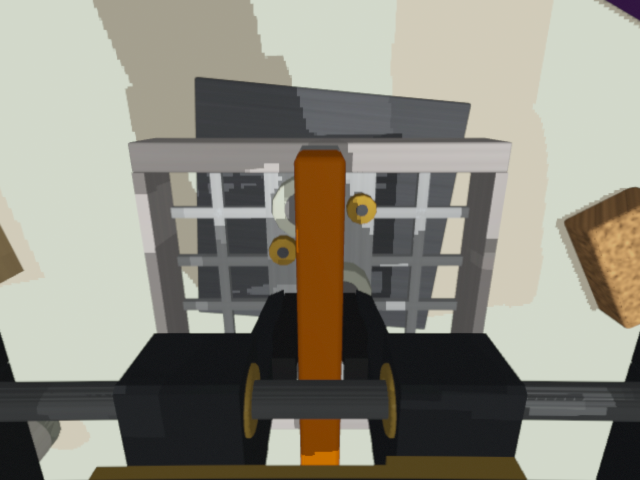

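The picture shows the sieve level in the gripper, parts undisturbed: spacers at (361,209) and (283,250), plug at (290,205). Next I carry it smoothly to the box.

```bash
python3 -m handwheel '[-0.004,0,0,0, -0.012,0,0,-0.002, -0.026,0,0,-0.006, -0.046,0,0,-0.012, -0.072,0,0,-0.02, -0.104,0,0,-0.03, -0.140,0,0,-0.04, -0.178,0,0,-0.05]' 1; python3 -c "
from h import *
go(.5309,-.221,.175,101.6)
"
```

```text
time: 5.85
position: [0.5282, 0.1285, 0.175]
orientation: [-2.143, -2.297, 0.001]
contact_force: [-0.7, 0.9, -4.9]
opening: 0.0156
t 5.85 pos [0.5282 0.1285 0.175 ] az 93.95 tilt 0.03 F [-0.66  0.92 -4.87] op 0.0156
shift units [-6.978e-01 -4.280e-02  1.000e-04] turn -0.085
```

```bash
python3 -m handwheel '[-0.040,-0.0025,0,-0.01, -0.082,-0.005,0,-0.02, -0.124,-0.0075,0,-0.03, -0.166,-0.010,0,-0.04, -0.208,-0.0125,0,-0.05, -0.25,-0.015,0,-0.06, -0.29,-0.0175,0,-0.068, -0.33,-0.02,0,-0.075]' 1; python3 -c "
from h import *
go(.5309,-.221,.175,101.6)
"
```

```text
time: 6.65
position: [0.5293, -0.037, 0.1751]
orientation: [-2.005, -2.418, 0.0]
contact_force: [0.6, -0.6, -5.1]
opening: 0.0156
t 6.65 pos [ 0.5293 -0.037   0.1751] az 100.67 tilt 0.02 F [ 0.56 -0.58 -5.05] op 0.0156
shift units [-3.623e-01 -6.490e-02  1.000e-04] turn -0.0103
```

```bash
python3 -m handwheel '[-0.040,-0.007,0,-0.004, -0.080,-0.014,0,-0.007, -0.12,-0.021,0,-0.009, -0.158,-0.028,0,-0.01, -0.192,-0.034,0,-0.01, -0.222,-0.040,0,-0.01, -0.250,-0.045,0,-0.01, -0.276,-0.049,0,-0.01]' 1; python3 -m handwheel '[-0.022,-0.004,0,0, -0.041,-0.007,0,0, -0.057,-0.01,0,0, -0.070,-0.012,0,0, -0.079,-0.014,0,0, -0.084,-0.015,0,0, -0.086,-0.0155,0,0, -0.086,-0.0155,0,0]' 1
python3 - <<'E'
from h import *
go(.5309,-.221,.175,101.6)
for n in ("wrist","top"):
    im,d=viewer.get_image(n); cv2.imwrite('pics/%s3.png'%n,im[:,:,::-1])
E
```

```text
time: 7.45
position: [0.531, -0.1766, 0.1752]
orientation: [-1.987, -2.434, -0.0]
contact_force: [0.4, 0.2, -4.9]
opening: 0.0158
time: 8.25
position: [0.5321, -0.2191, 0.1752]
orientation: [-1.986, -2.434, -0.0]
contact_force: [0.2, 0.1, -5.3]
opening: 0.0158
t 8.25 pos [ 0.5321 -0.2191  0.1752] az 101.56 tilt 0.01 F [ 0.18  0.08 -5.34] op 0.0158
shift units [-0.0032 -0.0031  0.0005] turn -0.0005
```

View pics/wrist3.png

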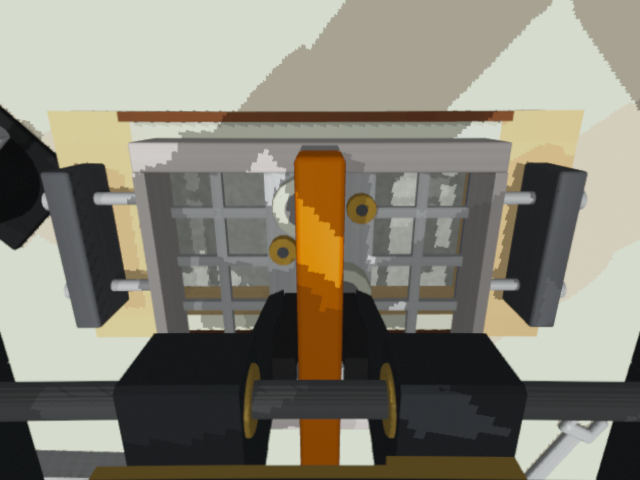

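View pics/top3.png

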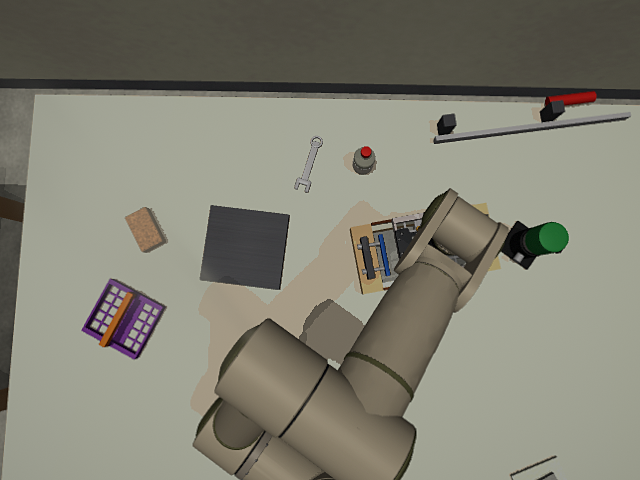

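The wrist picture shows the sieve over the box between the end blocks at (95,245) and (545,245), with the guide along row 117. The top picture shows the board clear. I'll check the fit across the guides and estimate the buffer gaps.

Run:
```python
from h import *
ci=viewer.camera_info("wrist"); im,d=viewer.get_image("wrist"); im=im[:,:,::-1].copy()
s,p,R=tool()
c=np.array([.5309,-.221]); a=np.radians(11.6); bx=np.array([np.cos(a),np.sin(a)]); by=np.array([-np.sin(a),np.cos(a)])
vv,uu=np.mgrid[0:480,0:640]; q=np.c_[uu.ravel(),vv.ravel()]
W=depthpt(ci,q,d.ravel()); X=((W[:,:2]-c)@bx*1000).reshape(480,640); Y=((W[:,:2]-c)@by*1000).reshape(480,640); Z=(W[:,2]*1000).reshape(480,640)
print("tcp in box",((p[:2]-c)@np.c_[bx,by]*1000).round(2))
for u in (160,200,260,380,450,490):
    col=slice(100,180); 
    print(u,[(v,round(X[v,u],1),round(Y[v,u],1),round(Z[v,u])) for v in range(106,180,6)])
# sieve wall top pts
m=(Z>135)&(Z<160)&(vv<330)&((uu<290)|(uu>350))
P=np.c_[X[m],Y[m]].astype(np.float32); print("sieve top",np.percentile(Z[m],[5,50,95]),P.min(0),P.max(0),cv2.minAreaRect(P))
hsv=cv2.cvtColor(im,cv2.COLOR_BGR2HSV)
m=(cv2.inRange(hsv,(0,100,20),(12,255,140))>0)&(vv<130); P=np.c_[X[m],Y[m]].astype(np.float32); print("guide z",np.median(Z[m]),cv2.minAreaRect(P), np.percentile(P[:,0],[2,98]))
# end blocks / buffers from top depth (initial image)
t=cv2.imread("pics/top0.png"); hs=cv2.cvtColor(t,cv2.COLOR_BGR2HSV); ct=viewer.camera_info("top")
for n,lo,hi in(("blue",(105,100,40),(125,255,255)),("red",(0,150,60),(6,255,255))):
    mm=cv2.inRange(hs,lo,hi); mm[:200]=0; mm[300:]=0
    qq=np.argwhere(mm)[:,::-1]; PP=cast(ct,qq,.08); y=(PP[:,:2]-c)@by*1000; print(n,len(y),np.percentile(y,[1,5,25,50,75,95,99]).round(1))
```

```text
tcp in box [1.62 1.72]
160 [(106, np.float64(-83.9), np.float64(-119.4), 3), (112, np.float64(-80.0), np.float64(-92.8), 71), (118, np.float64(-76.6), np.float64(-93.3), 71), (124, np.float64(-72.7), np.float64(-99.3), 57), (130, np.float64(-69.0), np.float64(-100.1), 57), (136, np.float64(-65.3), np.float64(-100.9), 56), (142, np.float64(-69.3), np.float64(-61.4), 154), (148, np.float64(-67.0), np.float64(-61.6), 154), (154, np.float64(-64.8), np.float64(-61.5), 155), (160, np.float64(-62.4), np.float64(-62.2), 154), (166, np.float64(-60.1), np.float64(-62.2), 155), (172, np.float64(-55.1), np.float64(-69.5), 139), (178, np.float64(-52.5), np.float64(-69.5), 139)]
200 [(106, np.float64(-84.0), np.float64(-89.3), 2), (112, np.float64(-80.1), np.float64(-69.4), 70), (118, np.float64(-76.7), np.float64(-70.0), 70), (124, np.float64(-72.8), np.float64(-74.1), 57), (130, np.float64(-69.1), np.float64(-74.9), 56), (136, np.float64(-65.4), np.float64(-74.9), 57), (142, np.float64(-69.3), np.float64(-45.8), 153), (148, np.float64(-67.2), np.float64(-45.5), 155), (154, np.float64(-64.9), np.
[... 2534 characters left out ...]
p.float64(-64.8), np.float64(69.3), 155), (160, np.float64(-62.4), np.float64(69.8), 155), (166, np.float64(-60.0), np.float64(70.1), 155), (172, np.float64(-56.7), np.float64(73.1), 149), (178, np.float64(-54.4), np.float64(72.8), 151)]
sieve top [138.26213522 154.31662596 155.80678789] [-69.7787  -74.98165] [27.668125 78.46095 ] ((-21.304950714111328, 1.739013671875), (153.30209350585938, 97.29410552978516), 89.73761749267578)
guide z 70.4348408386999 ((-78.3267822265625, -1.1539230346679688), (6.55814790725708, 234.95245361328125), 0.1210702508687973) [-80.22354279 -75.07899597]
blue 188 [ 98.7  99.1 101.2 103.7 106.3 108.5 430.6]
red 191 [-108.2 -107.7 -105.5 -102.8 -100.1  -97.9  -97.6]
```

Sieve is at box (+2, +1.7) mm with yaw error 0.3°, guides symmetric. Shift by (-2, -2) mm and lower in stages.

```bash
python3 -m handwheel '[-0.001,-0.001,0.003,0, -0.003,-0.003,0.012,0, -0.0045,-0.004,0.028,0, -0.0045,-0.004,0.05,0, -0.0045,-0.004,0.075,0, -0.0045,-0.004,0.098,0, -0.0045,-0.004,0.114,0, -0.0045,-0.004,0.12,0]' 1
python3 - <<'E'
from h import *
go(.5309,-.221,.1027,101.6)
ci=viewer.camera_info("wrist"); im,d=viewer.get_image("wrist");cv2.imwrite('pics/w4.png',im[:,:,::-1])
s,p,R=tool()
c=np.array([.5309,-.221]); a=np.radians(11.6); bx=np.array([np.cos(a),np.sin(a)]); by=np.array([-np.sin(a),np.cos(a)])
print("tcp in box",((p[:2]-c)@np.c_[bx,by]*1000).round(2))
vv,uu=np.mgrid[0:480,0:640]; q=np.c_[uu.ravel(),vv.ravel()]
W=depthpt(ci,q,d.ravel()); X=((W[:,:2]-c)@bx*1000).reshape(480,640); Z=(W[:,2]*1000).reshape(480,640)
for u in (200,450): print(u,[(v,round(float(X[v,u]),1),round(float(Z[v,u]))) for v in range(100,150,3)])
E
```

```text
time: 9.2
position: [0.5303, -0.2216, 0.114]
orientation: [-1.986, -2.432, 0.0]
contact_force: [-0.0, -0.5, -5.9]
opening: 0.0157
t 9.2 pos [ 0.5303 -0.2216  0.114 ] az 101.55 tilt 0.09 F [-0.02 -0.54 -5.91] op 0.0157
shift units [0.001  0.0015 0.0226] turn -0.0006
tcp in box [-0.67 -0.54]
200 [(100, -89.4, 2), (103, -87.7, 2), (106, -86.0, 1), (109, -84.3, 1), (112, -82.5, 1), (115, -80.8, 2), (118, -80.4, 71), (121, -79.1, 72), (124, -77.8, 70), (127, -76.5, 70), (130, -75.3, 71), (133, -73.2, 58), (136, -71.8, 57), (139, -72.0, 79), (142, -71.8, 93), (145, -70.6, 93), (148, -69.5, 93)]
450 [(100, -89.3, 3), (103, -87.6, 2), (106, -85.9, 2), (109, -84.2, 4), (112, -82.4, 1), (115, -80.9, 15), (118, -80.3, 71), (121, -79.0, 69), (124, -77.8, 71), (127, -76.4, 70), (130, -75.2, 72), (133, -73.1, 56), (136, -71.7, 56), (139, -71.9, 80), (142, -71.7, 94), (145, -70.6, 94), (148, -69.4, 94)]
```

View pics/w4.png

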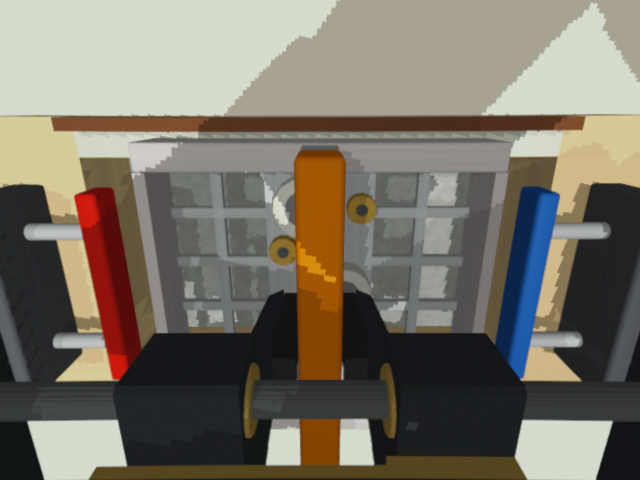

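The picture shows the sieve between the red pad (105,280) and blue pad (525,280), both clear of it, with about 3.5 mm to the guide. I lower the last 11 mm slowly.

```bash
python3 -m handwheel '[0,0.0005,0.003,0, 0,0.001,0.008,0, 0,0.001,0.013,0, 0,0.001,0.017,0, 0,0.001,0.019,0, 0,0.001,0.0205,0, 0,0.001,0.0215,0, 0,0.001,0.022,0]' 1; python3 -m handwheel '[0,0,0.0003,0, 0,0,0.0006,0, 0,0,0.0009,0, 0,0,0.0012,0, 0,0,0.0012,0, 0,0,0.0012,0, 0,0,0.0012,0, 0,0,0.0012,0]' 1;python3 - <<'E'
from h import *
go(.5309,-.221,.1027,101.6)
E
```

```text
time: 10.05
position: [0.5311, -0.2218, 0.1042]
orientation: [1.987, 2.434, -0.0]
contact_force: [-0.7, -0.2, -4.5]
opening: 0.016
time: 10.85
position: [0.5311, -0.2218, 0.1036]
orientation: [1.987, 2.434, 0.0]
contact_force: [-0.4, -0.3, -5.4]
opening: 0.0155
t 10.85 pos [ 0.5311 -0.2218  0.1036] az 101.54 tilt 0.0 F [-0.37 -0.29 -5.4 ] op 0.0155
shift units [ 0.0016 -0.0001  0.0018] turn -0.0006
```

```bash
python3 -m handwheel '[0,0,0.0003,0, 0,0,0.0006,0, 0,0,0.0009,0, 0,0,0.0012,0, 0,0,0.0014,0, 0,0,0.0014,0, 0,0,0.0014,0, 0,0,0.0014,0]' 1; python3 -m handwheel '[0,0,0.0003,0, 0,0,0.0006,0, 0,0,0.0009,0, 0,0,0.0012,0, 0,0,0.0014,0, 0,0,0.0014,0, 0,0,0.0014,0, 0,0,0.0014,0]' 1;python3 - <<'E'
from h import *
go(.5309,-.221,.1027,101.6)
E
```

```text
time: 11.65
position: [0.5311, -0.2218, 0.1029]
orientation: [1.987, 2.434, -0.0]
contact_force: [-0.2, -0.7, -4.6]
opening: 0.0156
time: 12.45
position: [0.5313, -0.2219, 0.1027]
orientation: [1.986, 2.433, 0.0]
contact_force: [-1.3, 0.7, 4.5]
opening: 0.0154
t 12.45 pos [ 0.5313 -0.2219  0.1027] az 101.55 tilt 0.05 F [-1.28  0.73  4.51] op 0.0154
shift units [ 0.0019 -0.0004 -0.0001] turn -0.0006
```

```bash
python3 -m handwheel '[0,0,-0.0004,0, 0,0,-0.0004,0, 0,0,-0.0004,0, 0,0,-0.0004,0, 0,0,-0.0004,0, 0,0,-0.0004,0, 0,0,-0.0004,0, 0,0,-0.0004,0]' 1;python3 - <<'E'
from h import *
go(.5309,-.221,.1027,101.6)
E
```

```text
time: 13.25
position: [0.5313, -0.2219, 0.1027]
orientation: [1.986, 2.433, 0.0]
contact_force: [0.1, -0.1, 5.4]
opening: 0.0155
t 13.25 pos [ 0.5313 -0.2219  0.1027] az 101.55 tilt 0.05 F [ 0.07 -0.06  5.43] op 0.0155
shift units [ 0.0019 -0.0004 -0.    ] turn -0.0006
```

```bash
python3 -m handwheel '[0,0,-0.0003,0, 0,0,-0.0007,0, 0,0,-0.0007,0, 0,0,-0.0007,0, 0,0,-0.0007,0, 0,0,-0.0007,0, 0,0,-0.0007,0, 0,0,-0.0007,0]' 1;python3 - <<'E'
from h import *
go(.5309,-.221,.1027,101.6)
E
```

```text
time: 14.05
position: [0.531, -0.2217, 0.1027]
orientation: [-1.987, -2.434, 0.0]
contact_force: [0.7, -0.4, 2.5]
opening: 0.0156
t 14.05 pos [ 0.531  -0.2217  0.1027] az 101.55 tilt 0.01 F [ 0.72 -0.45  2.52] op 0.0156
shift units [ 0.0015  0.     -0.    ] turn -0.0006
```

```bash
cat >> h.py <<'E'
C=np.array([.5309,-.221]); A=np.radians(11.6); BX=np.array([np.cos(A),np.sin(A)]); BY=np.array([-np.sin(A),np.cos(A)])
def box():
    s,p,R=tool(); f=np.array(s["contact_force"])
    print("t",round(s["time"],2),"box xy mm",((p[:2]-C)@np.c_[BX,BY]*1000).round(2),"z",round(p[2]*1000,2),"F bx,by,z",np.round([f[:2]@BX,f[:2]@BY,f[2]],2),"az",np.degrees(np.arctan2(R[1,0],R[0,0])).round(2),"T",np.round(s["torque"],2))
E
python3 -m handwheel '[0.001,0,-0.0005,0, 0.004,0,-0.0005,0, 0.009,0,-0.0005,0, 0.016,0,-0.0005,0, 0.023,0,-0.0005,0, 0.029,0,-0.0005,0, 0.033,0,-0.0005,0, 0.034,0,-0.0005,0]' 1;python3 -c "
from h import *
box()"
```

```text
time: 14.85
position: [0.5275, -0.2047, 0.1027]
orientation: [-1.986, -2.433, 0.0]
contact_force: [0.2, 0.2, -4.7]
opening: 0.0155
t 14.85 box xy mm [-0.08 16.7 ] z 102.72 F bx,by,z [ 0.28  0.13 -4.65] az 101.56 T [ 0.06 -0.01  0.01]
```

```bash
python3 -m handwheel '[0.002,0,0,0, 0.004,0,0,0, 0.006,0,0,0, 0.008,0,0,0, 0.01,0,0,0, 0.012,0,0,0, 0.012,0,0,0, 0.012,0,0,0]' 1;python3 -c "
from h import *
box()"
```

```text
time: 15.65
position: [0.5266, -0.1995, 0.1031]
orientation: [1.986, 2.433, -0.0]
contact_force: [-1.2, -3.1, -4.9]
opening: 0.0158
t 15.65 box xy mm [ 0.06 21.9 ] z 103.13 F bx,by,z [-1.77 -2.76 -4.86] az 101.55 T [-0.56 -0.06  0.04]
```

Contact felt at y≈21.9 (F≈-2.8 N). I lower by 0.3 mm and push in about 8 mm.

```bash
python3 -m handwheel '[0.002,0,0.0006,0, 0.004,0,0.0008,0, 0.006,0,0.0008,0, 0.009,0,0.0008,0, 0.012,0,0.0008,0, 0.014,0,0.0008,0, 0.015,0,0.0008,0, 0.015,0,0.0008,0]' 1;python3 -c "
from h import *
box()"
```

```text
time: 16.45
position: [0.5251, -0.1921, 0.1029]
orientation: [1.986, 2.433, -0.001]
contact_force: [0.5, -5.1, -4.7]
opening: 0.0153
t 16.45 box xy mm [ 0.12 29.45] z 102.86 F bx,by,z [-0.55 -5.08 -4.68] az 101.55 T [-0.87 -0.03  0.05]
```

Run:
```python
from h import *
box()
ci=viewer.camera_info("wrist"); im,d=viewer.get_image("wrist"); im=im[:,:,::-1].copy();cv2.imwrite('pics/w5.png',im)
hs=cv2.cvtColor(im,cv2.COLOR_BGR2HSV); vv,uu=np.mgrid[0:480,0:640]
W=depthpt(ci,np.c_[uu.ravel(),vv.ravel()],d.ravel()); X=((W[:,:2]-C)@BX*1000).reshape(480,640);Y=((W[:,:2]-C)@BY*1000).reshape(480,640); Z=(W[:,2]*1000).reshape(480,640)
for n,lo,hi in(("blue",(105,150,40),(125,255,255)),("red",(0,200,60),(4,255,255))):
    m=(cv2.inRange(hs,lo,hi)>0)&(Z>77)&(Z<84)&(vv>150); print(n,m.sum(),np.percentile(Y[m],[1,5,50,95,99]).round(1),np.median(Z[m]))
for v in (190,230,300): print([(u,round(float(Y[v,u]),1),round(float(Z[v,u]))) for u in range(470,530,4)])
```

```text
t 16.45 box xy mm [ 0.12 29.45] z 102.86 F bx,by,z [-0.55 -5.08 -4.68] az 101.55 T [-0.87 -0.03  0.05]
blue 2585 [106.2 106.7 110.1 113.7 114.3] 81.4234688863212
red 4601 [-108.9 -107.9 -102.3  -99.8  -99.4] 80.9266944406139
[(470, 100.5, 59), (474, 100.6, 64), (478, 100.0, 69), (482, 100.8, 71), (486, 100.1, 77), (490, 100.4, 80), (494, 101.1, 82), (498, 102.9, 82), (502, 104.1, 83), (506, 112.5, 69), (510, 120.6, 56), (514, 121.9, 58), (518, 124.9, 55), (522, 125.8, 57), (526, 128.1, 56)]
[(470, 100.7, 65), (474, 100.6, 69), (478, 100.5, 74), (482, 100.2, 79), (486, 100.4, 82), (490, 101.4, 83), (494, 103.8, 82), (498, 105.4, 82), (502, 107.0, 82), (506, 108.4, 83), (510, 110.6, 82), (514, 112.5, 81), (518, 114.1, 81), (522, 119.0, 76), (526, 120.8, 76)]
[(470, 100.3, 76), (474, 100.1, 81), (478, 100.9, 83), (482, 103.1, 82), (486, 104.8, 82), (490, 106.6, 82), (494, 108.2, 83), (498, 110.4, 82), (502, 112.1, 82), (506, 114.6, 81), (510, 130.0, 56), (514, 132.0, 56), (518, 134.4, 56), (522, 135.5, 58), (526, 134.9, 62)]
```

View pics/w5.png

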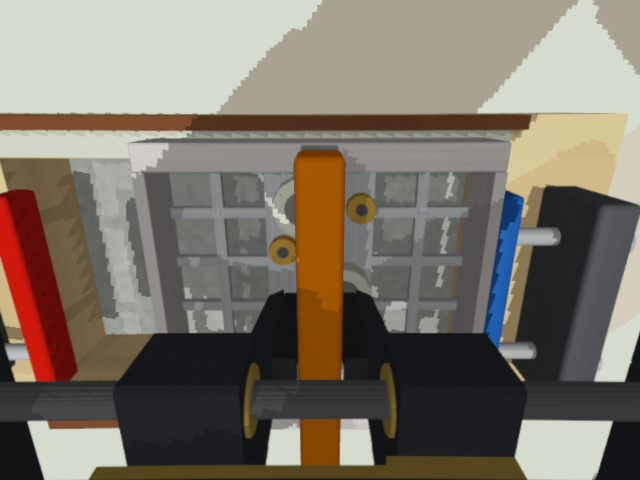

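The picture shows the blue pad (505,270) against the sieve wall. The pad is pushed in about 5 to 7 mm by image and force. I'll push 1.5 mm more to be sure, then go back towards red.

```bash
python3 -m handwheel '[0.002,0,0.0002,0, 0.003,0,0.0004,0, 0.003,0,0.0006,0, 0.003,0,0.0006,0, 0.003,0,0.0006,0, 0.003,0,0.0006,0, 0.003,0,0.0006,0, 0.003,0,0.0006,0]' 1;python3 -c "
from h import *
box()"
```

```text
time: 17.3
position: [0.5249, -0.1908, 0.1028]
orientation: [1.986, 2.433, -0.001]
contact_force: [0.0, -6.5, -3.0]
opening: 0.0157
t 17.3 box xy mm [ 0.17 30.76] z 102.76 F bx,by,z [-1.28 -6.42 -3.04] az 101.55 T [-0.91  0.07  0.  ]
```

Blue pushed in about 7.6 mm (6.4 N). Now a brisk stroke towards red, stopping short of it, which also starts the spacers sliding.

```bash
python3 -m handwheel '[-0.015,0,0,0, -0.05,0,0,0, -0.094,0,0,0, -0.094,0,0,0, -0.094,0,0,0, -0.094,0,0,0, -0.094,0,0,0, -0.094,0,0,0]' 1;python3 - <<'E'
from h import *
box()
im,d=viewer.get_image("wrist");cv2.imwrite('pics/w6.png',im[:,:,::-1])
E
```

```text
time: 18.1
position: [0.5342, -0.2359, 0.1027]
orientation: [1.986, 2.434, 0.001]
contact_force: [-0.4, 1.0, 4.4]
opening: 0.0156
t 18.1 box xy mm [  0.27 -15.27] z 102.68 F bx,by,z [-0.21  1.02  4.37] az 101.58 T [0.17 0.04 0.05]
```

View pics/w6.png

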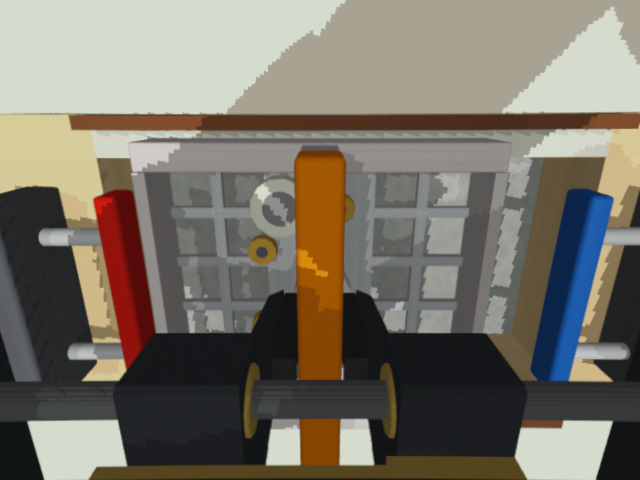

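The picture shows the parts slid to the left: spacer at (262,250), plug at (277,207). The red pad (120,280) is not yet touched. Next I feel for red.

```bash
python3 -m handwheel '[-0.005,0,-0.0005,0, -0.011,0,-0.0006,0, -0.016,0,-0.0006,0, -0.02,0,-0.0006,0, -0.022,0,-0.0006,0, -0.022,0,-0.0006,0, -0.022,0,-0.0006,0, -0.022,0,-0.0006,0]' 1;python3 -c "
from h import *
box()"
```

```text
time: 18.95
position: [0.5362, -0.247, 0.1027]
orientation: [-1.986, -2.433, -0.001]
contact_force: [-0.7, 3.4, 5.4]
opening: 0.0158
t 18.95 box xy mm [-1.000e-02 -2.654e+01] z 102.67 F bx,by,z [-0.02  3.46  5.42] az 101.55 T [0.53 0.19 0.01]
```

```bash
python3 -m handwheel '[-0.003,0,-0.0006,0, -0.006,0,-0.001,0, -0.009,0,-0.001,0, -0.011,0,-0.001,0, -0.012,0,-0.001,0, -0.012,0,-0.001,0, -0.012,0,-0.001,0, -0.012,0,-0.001,0]' 1;python3 -c "
from h import *
box()"
```

```text
time: 19.75
position: [0.5373, -0.2522, 0.1027]
orientation: [-1.985, -2.432, -0.002]
contact_force: [-0.8, 5.2, 3.7]
opening: 0.0153
t 19.75 box xy mm [-1.000e-02 -3.188e+01] z 102.72 F bx,by,z [0.31 5.28 3.75] az 101.56 T [0.93 0.16 0.  ]
```

```bash
cat > pads.py <<'E'
from h import *
import sys
def pads(name):
    ci=viewer.camera_info("wrist"); im,d=viewer.get_image("wrist"); im=im[:,:,::-1].copy();cv2.imwrite('pics/%s.png'%name,im)
    hs=cv2.cvtColor(im,cv2.COLOR_BGR2HSV); vv,uu=np.mgrid[0:480,0:640]
    W=depthpt(ci,np.c_[uu.ravel(),vv.ravel()],d.ravel()); Y=((W[:,:2]-C)@BY*1000).reshape(480,640); Z=(W[:,2]*1000).reshape(480,640)
    for n,lo,hi in(("blue",(105,150,40),(125,255,255)),("red",(0,200,60),(4,255,255))):
        m=(cv2.inRange(hs,lo,hi)>0)&(Z>78)&(Z<84)&(vv>150)
        if m.sum()>50: print(n,m.sum(),np.percentile(Y[m],[1,5,50,95,99]).round(1))
box(); pads(sys.argv[1])
E
python3 pads.py w7
```

```text
t 19.75 box xy mm [-1.000e-02 -3.188e+01] z 102.72 F bx,by,z [0.31 5.28 3.75] az 101.56 T [0.93 0.16 0.  ]
blue 4423 [ 96.2  96.7  99.6 104.9 105.8]
red 2543 [-117.  -116.3 -112.8 -109.4 -108.9]
```

View pics/w7.png

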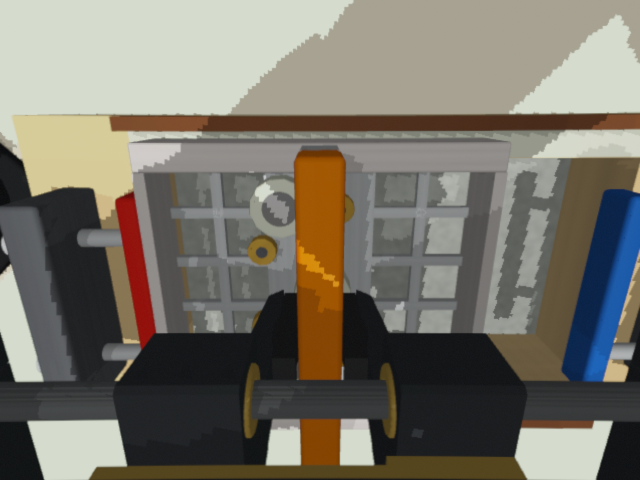

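The red pad's outer edge has moved from -108.9 to -117 mm (about 8 mm), while the force suggests about 5 mm. I push 1.5 mm more for margin, then stroke back to blue.

```bash
python3 -m handwheel '[-0.0015,0,-0.0003,0, -0.003,0,-0.0006,0, -0.003,0,-0.0006,0, -0.003,0,-0.0006,0, -0.003,0,-0.0006,0, 0.017,0,-0.0006,0, 0.057,0,-0.0006,0, 0.096,0,-0.0006,0]' 1;python3 pads.py w8
```

```text
time: 20.6
position: [0.5273, -0.2054, 0.1027]
orientation: [-1.987, -2.433, 0.001]
contact_force: [1.2, 0.7, -2.2]
opening: 0.0155
t 20.6 box xy mm [-0.42 16.01] z 102.71 F bx,by,z [ 1.29  0.41 -2.23] az 101.52 T [-0.01 -0.04 -0.03]
blue 3700 [ 96.7  97.1 100.9 105.6 106.3]
red 3953 [-107.5 -106.8 -102.6  -99.9  -99.4]
```

View pics/w8.png

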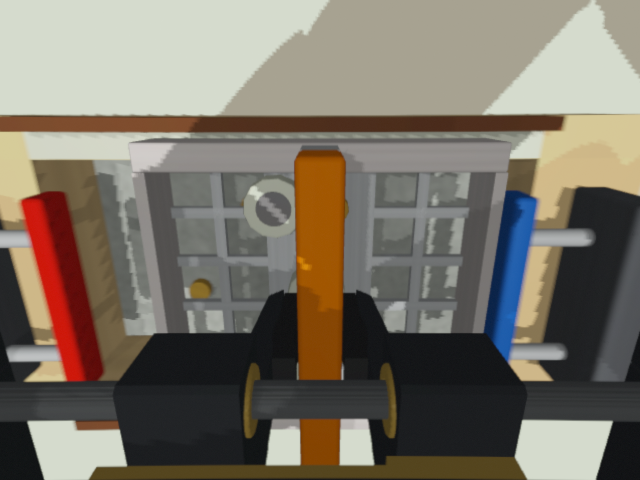

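The picture shows a spacer smaller and lower at (200,290), dropping through an opening. Now the second blue push.

```bash
python3 -m handwheel '[0.003,0,0,0, 0.009,0,0,0, 0.016,0,0,0, 0.022,0,0.0002,0, 0.027,0,0.0004,0, 0.03,0,0.0004,0, 0.031,0,0.0004,0, 0.031,0,0.0004,0]' 1;python3 pads.py w9
```

```text
time: 21.45
position: [0.5249, -0.1917, 0.1034]
orientation: [1.986, 2.432, -0.001]
contact_force: [0.0, -6.7, -5.9]
opening: 0.0158
t 21.45 box xy mm [ 0.03 29.91] z 103.43 F bx,by,z [-1.31 -6.57 -5.89] az 101.54 T [-1.06  0.06 -0.  ]
blue 2549 [106.5 107.  110.5 114.  114.6]
red 4281 [-109.  -108.  -102.6  -99.9  -99.4]
```

View pics/w9.png

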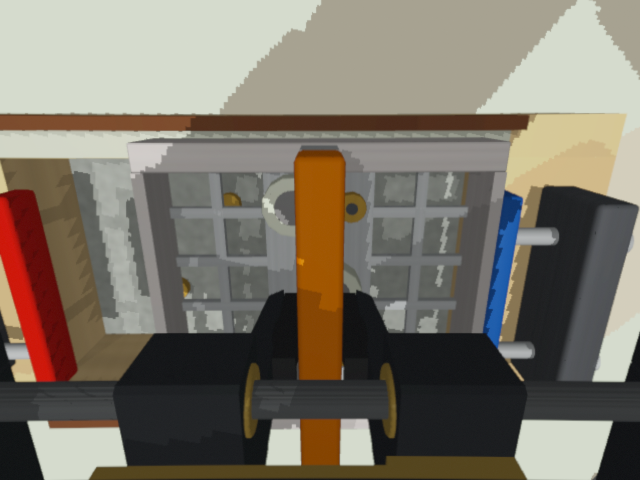

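Blue is pushed in about 8 mm (6.6 N). Two spacers lie in the box, at (231,200) and (186,287), and one is still on the strip at (351,208). Next comes an abrupt start towards red and a gentle stop, to drive the rest to +y.

```bash
python3 -m handwheel '[-0.04,0,0.0004,0, -0.068,0,0.0004,0, -0.084,0,0,0, -0.092,0,0,0, -0.096,0,0,0, -0.098,0,0,0, -0.099,0,0,0, -0.099,0,0,0]' 1;python3 pads.py w10
```

```text
time: 22.3
position: [0.5347, -0.2391, 0.1032]
orientation: [-1.986, -2.434, -0.0]
contact_force: [-0.5, -0.1, -5.5]
opening: 0.0158
t 22.3 box xy mm [  0.06 -18.48] z 103.24 F bx,by,z [-0.54 -0.   -5.53] az 101.56 T [ 0.04  0.01 -0.02]
blue 4672 [ 96.4  96.7 100.1 105.2 106. ]
red 3592 [-109.2 -108.5 -104.  -100.3  -99.9]
```

View pics/w10.png

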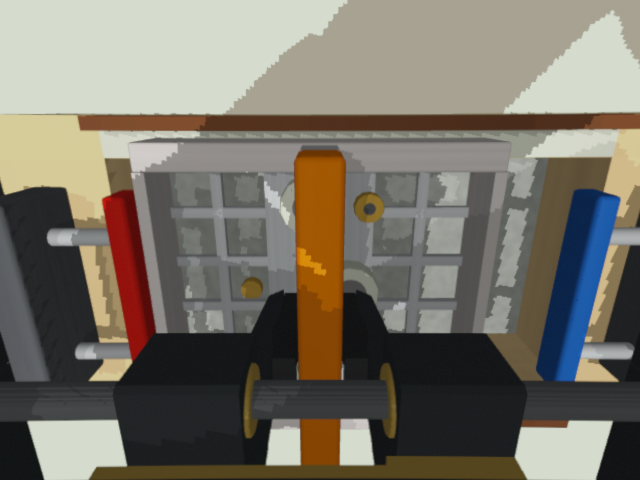

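```bash
python3 -m handwheel '[-0.004,0,0.0005,0, -0.01,0,0.001,0, -0.017,0,0.001,0, -0.023,0,0.001,0, -0.028,0,0.001,0, -0.03,0,0.001,0, -0.031,0,0.001,0, -0.031,0,0.001,0]' 1;python3 pads.py w11
```

```text
time: 23.15
position: [0.5377, -0.2541, 0.1027]
orientation: [-1.986, -2.433, -0.001]
contact_force: [-1.3, 5.3, -2.2]
opening: 0.0154
t 23.15 box xy mm [  0.05 -33.76] z 102.74 F bx,by,z [-0.24  5.51 -2.17] az 101.55 T [ 0.92  0.2  -0.01]
blue 4188 [ 96.2  96.6  99.3 104.9 105.9]
red 2528 [-118.8 -118.3 -114.7 -111.2 -110.8]
```

The red pad has moved about 6 to 10 mm and force is 5.5 N, so all four nudges are done. Next I shake asymmetrically to drive the remaining spacers towards +y.

```bash
python3 -m handwheel '[0.016,0,0,0, 0.05,0,0,0, 0.1,0,0,0, 0.1,0,0,0, 0.056,0,0,0, 0.036,0,0,0, 0.03,0,0,0, 0.03,0,0,0]' 1;python3 pads.py w12
```

```text
time: 24.0
position: [0.5348, -0.2404, 0.1028]
orientation: [1.988, 2.432, -0.0]
contact_force: [-0.4, 0.2, -3.3]
opening: 0.0153
t 24.0 box xy mm [ -0.07 -19.77] z 102.76 F bx,by,z [-0.38  0.33 -3.33] az 101.5 T [ 0.04 -0.01  0.04]
blue 4685 [ 96.4  96.8 100.1 105.2 106. ]
red 3535 [-109.3 -108.6 -104.  -100.3 -100. ]
```

View pics/w12.png

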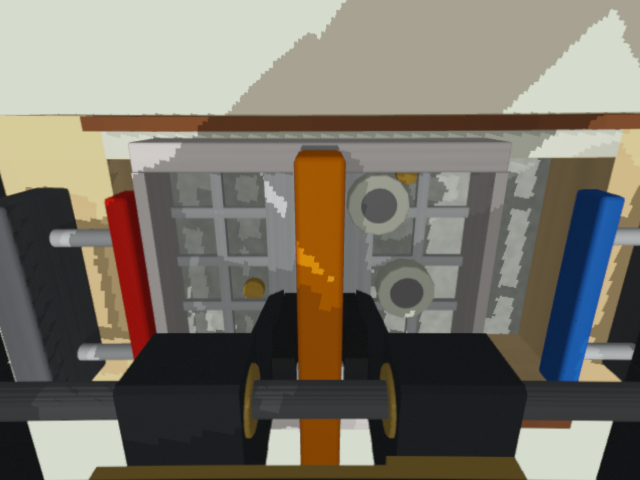

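The picture shows a third spacer through at (405,178) and plugs at (380,205) and (405,287). The fourth is out of sight. I check with the scene camera.

Run:
```python
from h import *
for n,(a,b,c,d_) in (("scene",(165,255,215,350)),("top",(190,305,340,510))):
    im,d=viewer.get_image(n); im=im[:,:,::-1]; cv2.imwrite(f"pics/{n}13.png",cv2.resize(im[a:b,c:d_],None,fx=4.7,fy=4.7,interpolation=cv2.INTER_CUBIC))
```

```text
(no output)
```

View pics/scene13.png

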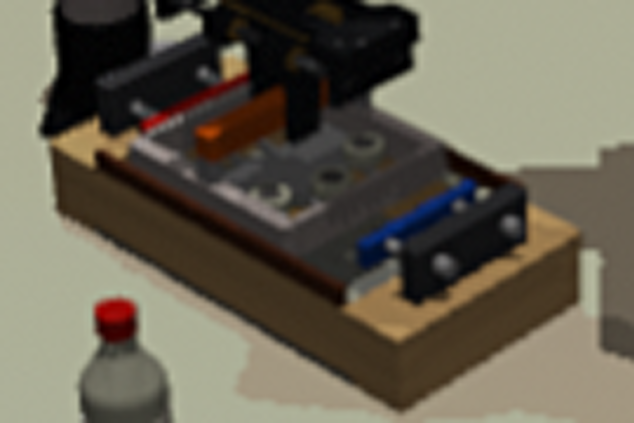

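View pics/top13.png

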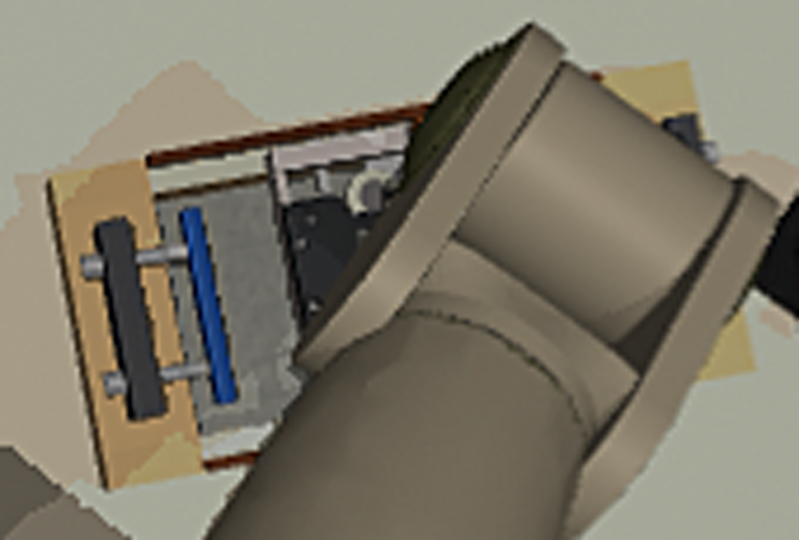

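The scene crop shows three plugs on the sieve's +y half. A brass spot at (297,208) may be the fourth spacer, still on the floor by the far plug. I shake symmetrically and harder, staying between the buffers.

```bash
python3 -m handwheel '[0.06,0,0,0, 0.065,0,0,0, 0.005,0,0,0, 0.0,0,0,0, 0.06,0,0,0, 0.065,0,0,0, 0.035,0,0,0, 0.035,0,0,0]' 1;python3 pads.py w14;  python3 - <<'E'
from h import *
for n,(a,b,c,d_) in (("scene",(165,255,215,350)),):
    im,d=viewer.get_image(n); im=im[:,:,::-1]; cv2.imwrite(f"pics/{n}14.png",cv2.resize(im[a:b,c:d_],None,fx=5.9,fy=5.9,interpolation=cv2.INTER_CUBIC))
E
```

```text
time: 24.95
position: [0.5316, -0.2245, 0.1028]
orientation: [1.987, 2.432, -0.001]
contact_force: [-0.1, 0.4, -4.2]
opening: 0.0156
t 24.95 box xy mm [ 0.02 -3.6 ] z 102.75 F bx,by,z [-0.03  0.4  -4.2 ] az 101.5 T [ 0.05 -0.   -0.01]
blue 4501 [ 96.7  97.  100.3 105.3 106.1]
red 4353 [-108.9 -108.2 -103.4 -100.   -99.6]
```

View pics/w14.png

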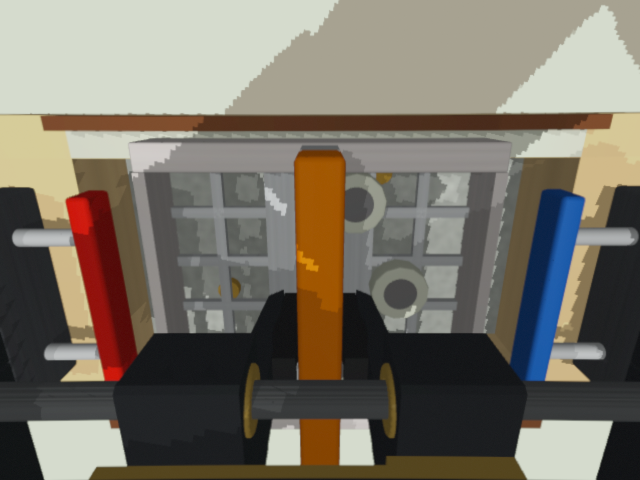

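View pics/scene14.png

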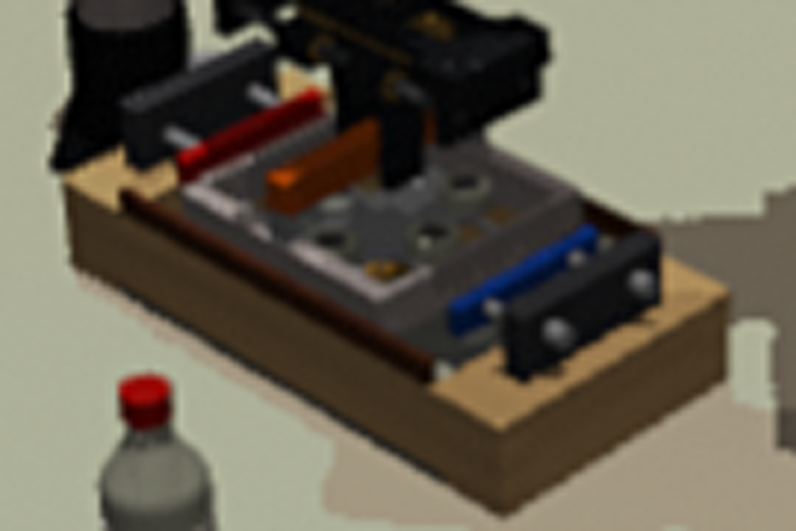

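Run:
```python
from h import *
ci=viewer.camera_info("scene")
for uv,sy in(((278.2,209.3),-19.8),((279.9,210.4),-3.6)):
    for z in (.063,.012):
        P=cast(ci,uv,z)[0]; x,y=(P[:2]-C)@BX*1000,(P[:2]-C)@BY*1000
        print(z,"box",round(x,1),round(y,1),"sieve",round(x,1),round(y-sy,1))
```

```text
0.063 box 35.3 29.8 sieve 35.3 49.6
0.012 box -16.6 -29.7 sieve -16.6 -9.9
0.063 box 36.0 38.0 sieve 36.0 41.6
0.012 box -16.0 -21.1 sieve -16.0 -17.5
```

The brass spot moves with the sieve, at sieve (36, 45) mm. That puts it balanced on the floor bar at x≈37.5, so shaking in y alone keeps it there. All four nudges are done, so I add a small x shift (inside the 4 mm play) to the brisk y stroke.

```bash
python3 -m handwheel '[-0.006,-0.002,0,0, -0.017,-0.004,0,0, -0.025,-0.006,0,0, -0.029,-0.006,0,0, 0.03,0.006,0,0, 0.031,0.006,0,0, 0.031,0.006,0,0, 0.031,0.006,0,0]' 1;python3 pads.py w15;  python3 - <<'E'
from h import *
for n,(a,b,c,d_) in (("scene",(165,255,215,350)),):
    im,d=viewer.get_image(n); im=im[:,:,::-1]; cv2.imwrite(f"pics/{n}15.png",cv2.resize(im[a:b,c:d_],None,fx=5.9,fy=5.9,interpolation=cv2.INTER_CUBIC))
E
```

```text
time: 25.85
position: [0.5312, -0.2074, 0.1027]
orientation: [1.987, 2.433, -0.0]
contact_force: [-1.0, -0.4, -2.3]
opening: 0.0156
t 25.85 box xy mm [ 3.   13.26] z 102.71 F bx,by,z [-1.07 -0.23 -2.27] az 101.54 T [ 0.1  -0.03  0.04]
blue 3968 [ 96.6  97.  100.7 105.4 106.1]
red 4801 [-109.1 -108.3 -103.3  -99.9  -99.5]
```

View pics/scene15.png

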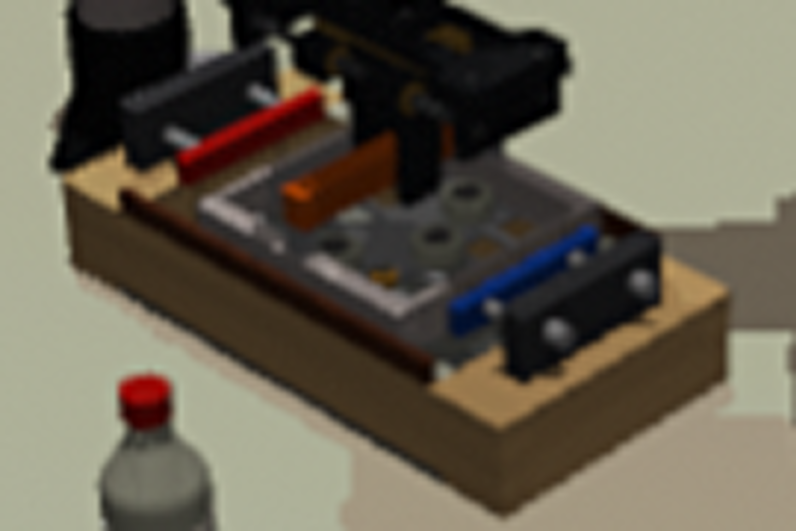

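View pics/w15.png

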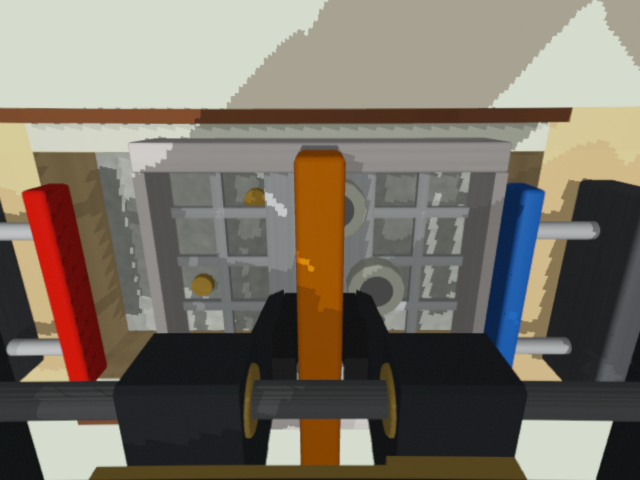

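Run:
```python
from h import *
cs=viewer.camera_info("scene")
def b(P): return ((P[:2]-C)@BX*1000).round(1),((P[:2]-C)@BY*1000).round(1)
for z in(.063,.013): print("scene",z,b(cast(cs,(280.1,211.6),z)[0]))
ci=viewer.camera_info("wrist")
for uv in((254,197),(203,286)): print("wrist",uv,b(cast(ci,uv,.013)[0]))
im,d=viewer.get_image("wrist")
for uv in((254,197),(203,286),(376,290)): print(uv, depthpt(ci,[uv],[d[uv[1],uv[0]]])[0][2])
# brass in wrist and scene
for n in("wrist","scene"):
    im,d=viewer.get_image(n); c2=viewer.camera_info(n)
    hs=cv2.cvtColor(im[:,:,::-1].copy(),cv2.COLOR_BGR2HSV)
    m=cv2.inRange(hs,(15,130,60),(28,255,255)); k,l,st,ce=cv2.connectedComponentsWithStats(m)
    for i in range(1,k):
        if st[i,4]>3 and st[i,4]<400:
            q=np.argwhere(l==i)[:,::-1]; P=depthpt(c2,q,d[q[:,1],q[:,0]]); print(n,st[i].tolist(),b(np.median(P,0)),np.median(P[:,2]).round(3))
```

```text
scene 0.063 (np.float64(40.0), np.float64(43.2))
scene 0.013 (np.float64(-10.7), np.float64(-14.4))
wrist (254, 197) (np.float64(-30.7), np.float64(-26.1))
wrist (203, 286) (np.float64(28.2), np.float64(-62.5))
(254, 197) 0.014299979731087195
(203, 286) 0.014294758278413117
(376, 290) 0.07403032288788317
wrist [7, 122, 4, 1, 4] (np.float64(-74.9), np.float64(-115.8)) 0.07
wrist [244, 188, 21, 18, 300] (np.float64(-30.5), np.float64(-25.7)) 0.014
wrist [192, 274, 22, 22, 369] (np.float64(26.4), np.float64(-62.1)) 0.014
scene [518, 0, 10, 5, 19] (np.float64(-1723.7), np.float64(-94.1)) 0.397
scene [568, 0, 64, 22, 241] (np.float64(-1635.0), np.float64(337.9)) 0.458
scene [592, 0, 7, 3, 9] (np.float64(-1648.3), np.float64(279.6)) 0.492
scene [599, 0, 41, 21, 169] (np.float64(-1619.7), np.float64(416.1)) 0.488
scene [611, 0, 29, 9, 111] (np.float64(-1615.6), np.float64(440.0)) 0.516
scene [550, 4, 4, 4, 8] (np.float64(-1695.2), np.float64(60.4)) 0.415
scene [562, 5, 5, 3, 7] (np.float64(-1678.3), np.float64(130.3)) 0.43
scene [518, 6, 5, 4, 10] (np.float64(-1731.3), np.float64(-116.8)) 0
[... 1896 characters left out ...]
63, 22, 8, 32] (np.float64(-1602.8), np.float64(504.7)) 0.256
scene [250, 190, 12, 7, 13] (np.float64(3.4), np.float64(-117.1)) 0.045
scene [238, 197, 4, 2, 4] (np.float64(64.0), np.float64(-117.3)) 0.053
scene [243, 197, 5, 5, 14] (np.float64(42.6), np.float64(-116.5)) 0.042
scene [228, 199, 9, 7, 24] (np.float64(84.8), np.float64(-125.4)) 0.044
scene [296, 206, 2, 2, 4] (np.float64(-59.6), np.float64(8.9)) 0.02
scene [278, 211, 4, 3, 9] (np.float64(45.1), np.float64(44.9)) 0.066
scene [327, 214, 2, 3, 4] (np.float64(-51.6), np.float64(151.0)) 0.056
scene [308, 227, 3, 3, 4] (np.float64(35.8), np.float64(159.9)) 0.057
scene [635, 271, 5, 13, 35] (np.float64(-469.1), np.float64(956.4)) 0.014
```

Depth confirms two spacers on the box floor (z 0.014), and a third was tracked in the box. One is still on the sieve, at about sieve (38,31), on the bar. I give diagonal brisk strokes with gentle returns.

```bash
python3 -m handwheel '[-0.06,-0.012,0,0, -0.06,-0.012,0,0, -0.05,-0.009,0,0, -0.03,-0.006,0,0, -0.01,-0.002,0,0, 0,0,0,0, -0.06,-0.012,0,0, -0.06,-0.012,0,0]' 1;  cat > sc.py <<'E'
from h import *
import sys
box()
im,d=viewer.get_image("scene"); im=im[:,:,::-1]; cv2.imwrite(f"pics/{sys.argv[1]}.png",cv2.resize(im[165:255,215:350],None,fx=5.9,fy=5.9,interpolation=cv2.INTER_CUBIC))
c2=viewer.camera_info("scene"); s,p,R=tool(); o=np.array([(p[:2]-C)@BX,(p[:2]-C)@BY])*1000
hs=cv2.cvtColor(im.copy(),cv2.COLOR_BGR2HSV); m=cv2.inRange(hs,(15,110,50),(28,255,255)); m[:180]=0; m[250:]=0; m[:,:230]=0; m[:,350:]=0
k,l,st,ce=cv2.connectedComponentsWithStats(m)
for i in range(1,k):
    if st[i,4]>3:
        q=np.argwhere(l==i)[:,::-1]; P=np.median(depthpt(c2,q,d[q[:,1],q[:,0]]),0); b=np.array([(P[:2]-C)@BX,(P[:2]-C)@BY])*1000
        if abs(b[0])<66 and abs(b[1])<115: print(ce[i].round(1),st[i,4],"box",b.round(1),"sieve",(b-o).round(1),"z",P[2].round(3))
E
python3 sc.py s16
```

```text
time: 26.9
position: [0.5313, -0.239, 0.1027]
orientation: [1.987, 2.432, -0.001]
contact_force: [-1.3, -0.8, -4.8]
opening: 0.0155
t 26.9 box xy mm [ -3.23 -17.76] z 102.75 F bx,by,z [-1.41 -0.51 -4.81] az 101.51 T [ 0.08 -0.01 -0.05]
[274.5 193.5] 4 box [-62.9 -98.5] sieve [-59.8 -81.8] z 0.021
[303. 207.] 24 box [-60.5  38.8] sieve [-57.4  55.4] z 0.032
[278.  208.8] 12 box [38.  30.7] sieve [41.1 47.3] z 0.066
```

View pics/s16.png

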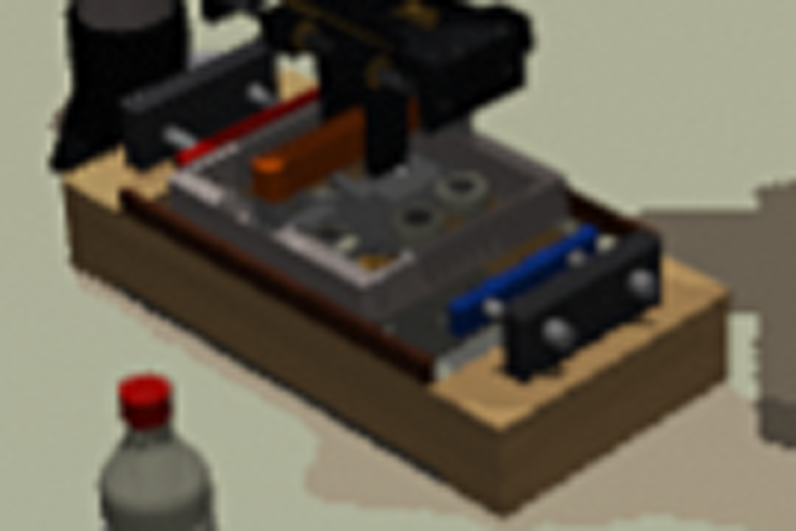

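```bash
python3 -m handwheel '[0.006,0.002,0,0, 0.02,0.005,0,0, 0.038,0.009,0,0, 0.054,0.012,0,0, 0.06,0.012,0,0, 0.016,0.0,0,0, 0.002,0,0,0, 0,0,0,0]' 1; python3 sc.py s17
```

```text
time: 27.75
position: [0.5313, -0.2381, 0.1027]
orientation: [1.988, 2.432, 0.0]
contact_force: [-0.7, -0.8, -1.7]
opening: 0.0155
t 27.75 box xy mm [ -3.02 -16.84] z 102.72 F bx,by,z [-0.85 -0.61 -1.74] az 101.48 T [-0.01  0.09  0.  ]
[275.  193.8] 4 box [-64.2 -96. ] sieve [-61.3 -79.5] z 0.022
[303.6 206.8] 19 box [-59.7  42.7] sieve [-56.7  59.1] z 0.032
```

View pics/s17.png

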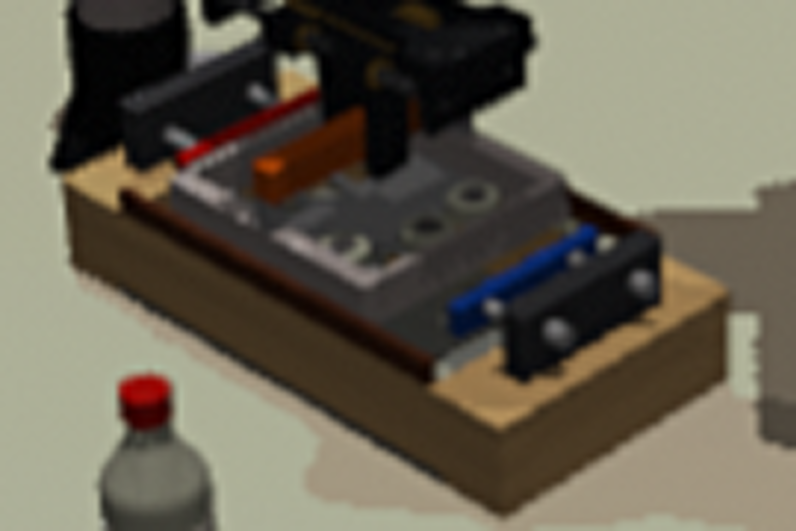

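The spacer is gone from the floor in the scene crop, though it may be hidden by the wall. One more shake, then look again.

```bash
python3 -m handwheel '[0.05,0.003,0,0, 0.056,0.006,0,0, 0.01,0.006,0,0, 0.005,0.006,0,0, 0.05,0.006,0,0, 0.056,0.006,0,0, 0.034,0.006,0,0, 0.032,0.006,0,0]' 1; python3 sc.py s18; python3 pads.py w18
```

```text
time: 28.6
position: [0.5313, -0.2227, 0.1027]
orientation: [1.987, 2.433, -0.0]
contact_force: [-0.2, 0.6, 0.2]
opening: 0.0154
t 28.6 box xy mm [ 0.06 -1.75] z 102.72 F bx,by,z [-0.05  0.65  0.23] az 101.52 T [0.14 0.03 0.02]
[277.2 195.8] 4 box [-63.4 -85.1] sieve [-63.5 -83.5] z 0.018
t 28.65 box xy mm [ 0.04 -1.57] z 102.73 F bx,by,z [-0.45  0.27 -1.1 ] az 101.5 T [-0.03  0.04 -0.02]
blue 4428 [ 96.7  97.1 100.5 105.2 106.1]
red 4416 [-109.1 -108.3 -103.4 -100.1  -99.6]
```

View pics/s18.png

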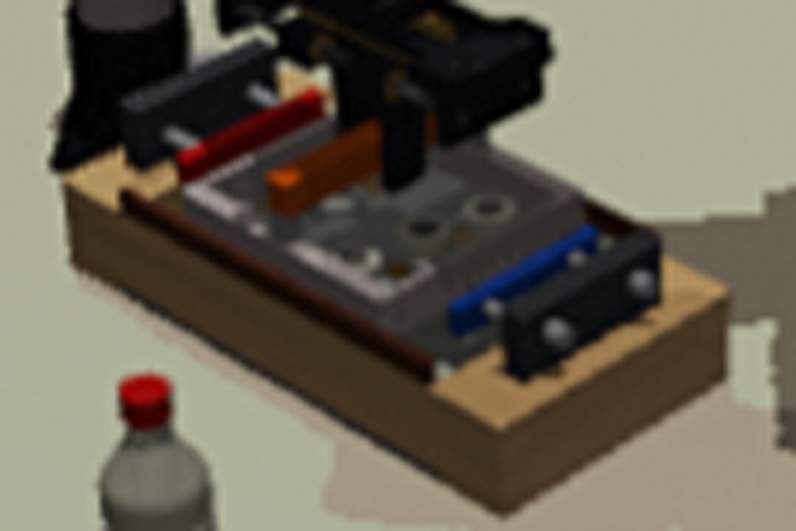

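View pics/w18.png

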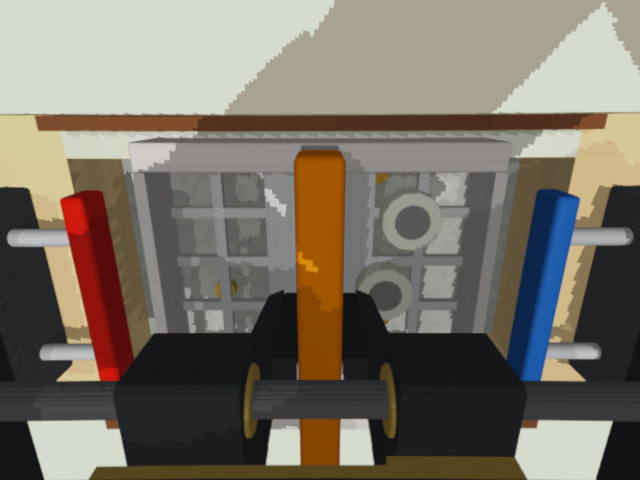

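The wrist picture shows brass at (381,177), (226,289) and (386,322), all appearing below the floor, and plugs at (411,220) and (385,293). I lift the sieve and check the box.

```bash
python3 -m handwheel '[0,0,-0.003,0, 0,0,-0.012,0, 0,0,-0.028,0, 0,0,-0.05,0, 0,0,-0.075,0, 0,0,-0.1,0, 0,0,-0.122,0, 0,0,-0.138,0]' 1; python3 -m handwheel '[0,0,-0.008,0, 0,0,-0.01,0, 0.003,0,-0.01,0, 0.009,0,-0.01,0, 0.019,0,-0.01,0, 0.033,0,-0.01,0, 0.051,0,-0.01,0, 0.073,0,-0.01,0]' 1;python3 -m handwheel '[0.024,0,0,0, 0.048,0,0,0, 0.072,0,0,0, 0.094,0,0,0, 0.112,0,0,0, 0.126,0,0,0, 0.134,0,0,0, 0.136,0,0,0]' 1;  python3 - <<'E'
from h import *
box()
for n,f in(("scene",1),("top",1),("wrist",1)):
    im,d=viewer.get_image(n); im=im[:,:,::-1]; cv2.imwrite(f"pics/{n}19.png",im)
    c2=viewer.camera_info(n); hs=cv2.cvtColor(im.copy(),cv2.COLOR_BGR2HSV); m=cv2.inRange(hs,(15,110,50),(28,255,255))
    k,l,st,ce=cv2.connectedComponentsWithStats(m)
    for i in range(1,k):
        if st[i,4]>3:
            q=np.argwhere(l==i)[:,::-1]; P=np.median(depthpt(c2,q,d[q[:,1],q[:,0]]),0); b=np.array([(P[:2]-C)@BX,(P[:2]-C)@BY])*1000
            if abs(b[0])<66 and abs(b[1])<115: print(n,ce[i].round(1),st[i,4],"box",b.round(1),"z",P[2].round(3))
E
```

```text
time: 29.5
position: [0.5312, -0.2214, 0.1731]
orientation: [1.986, 2.433, 0.0]
contact_force: [0.8, -0.2, -5.5]
opening: 0.0159
time: 30.3
position: [0.5235, -0.1846, 0.1767]
orientation: [-1.987, -2.434, -0.0]
contact_force: [-0.0, -0.2, -4.7]
opening: 0.0155
time: 31.1
position: [0.51, -0.1186, 0.1768]
orientation: [1.986, 2.434, 0.0]
contact_force: [-0.4, 0.1, -5.6]
opening: 0.0154
t 31.1 box xy mm [  0.17 104.52] z 176.76 F bx,by,z [-0.4   0.14 -5.65] az 101.56 T [ 0.    0.01 -0.05]
scene [282.2 209. ] 10 box [-26.3 -21.5] z 0.012
top [391.4 267.8] 26 box [-37.5 107.8] z 0.193
wrist [319.5 262.3] 10039 box [-36.2 104.3] z 0.194
wrist [119.8 249.1] 242 box [ 26.8 -61.8] z 0.014
wrist [243.9 270.9] 164 box [46.5 40.5] z 0.014
wrist [249.7 401. ] 682 box [-26.4  89.5] z 0.247
wrist [329.6 464.6] 8608 box [-14.7 113.2] z 0.255
```

View pics/top19.png

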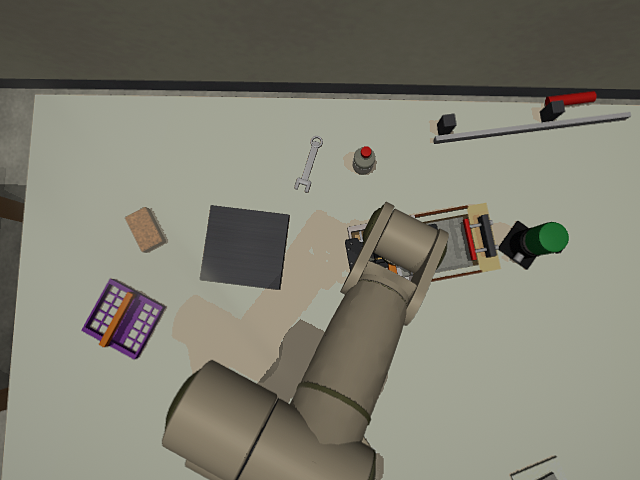

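View pics/scene19.png

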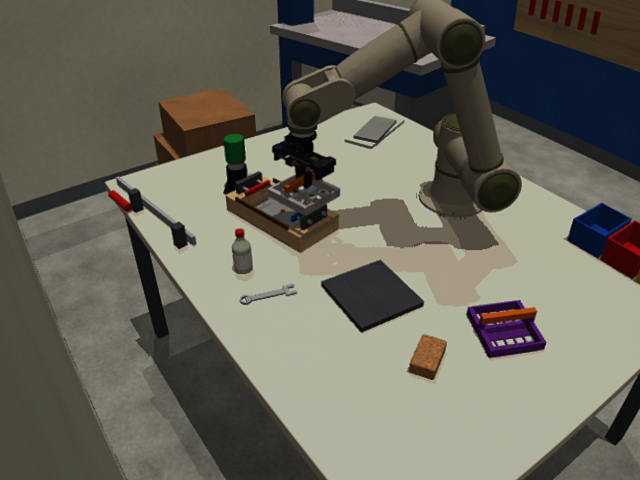

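View pics/wrist19.png

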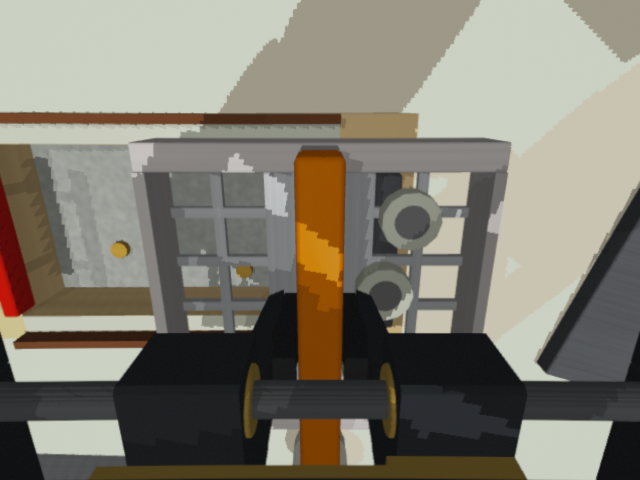

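Three spacers show on the box floor, at box (27,-62), (46,40) and (-26,-22). The fourth may be under the sieve, so I move on towards the board to clear the view.

```bash
python3 -m handwheel '[0.004,0.001,0,0.002, 0.013,0.003,0,0.005, 0.027,0.006,0,0.01, 0.047,0.01,0,0.015, 0.073,0.015,0,0.02, 0.105,0.021,0,0.03, 0.14,0.028,0,0.04, 0.176,0.035,0,0.05]' 1;python3 -m handwheel '[0.034,0.0095,0,0.01, 0.066,0.018,0,0.02, 0.094,0.026,0,0.03, 0.118,0.033,0,0.04, 0.138,0.038,0,0.05, 0.152,0.042,0,0.055, 0.16,0.044,0,0.06, 0.162,0.045,0,0.06]' 1;  python3 - <<'E'
from h import *
go(.527,.222,.1765,85)
for n,f in(("scene",1),("top",1)):
    im,d=viewer.get_image(n); im=im[:,:,::-1]; 
    cv2.imwrite(f"pics/{n}20.png",cv2.resize(im[190:305,340:510],None,fx=4.6,fy=4.6,interpolation=cv2.INTER_CUBIC) if n=="top" else im)
    c2=viewer.camera_info(n); hs=cv2.cvtColor(im.copy(),cv2.COLOR_BGR2HSV); m=cv2.inRange(hs,(15,110,50),(28,255,255))
    k,l,st,ce=cv2.connectedComponentsWithStats(m)
    for i in range(1,k):
        if st[i,4]>3:
            q=np.argwhere(l==i)[:,::-1]; P=np.median(depthpt(c2,q,d[q[:,1],q[:,0]]),0); b=np.array([(P[:2]-C)@BX,(P[:2]-C)@BY])*1000
            if abs(b[0])<66 and abs(b[1])<115: print(n,ce[i].round(1),st[i,4],"box",b.round(1),"z",P[2].round(3))
E
```

```text
time: 32.05
position: [0.5094, -0.0278, 0.1767]
orientation: [-2.082, -2.353, -0.0]
contact_force: [-0.3, -0.0, -4.4]
opening: 0.0155
time: 32.85
position: [0.5219, 0.0544, 0.1767]
orientation: [2.189, 2.254, -0.0]
contact_force: [-0.8, -0.6, -5.4]
opening: 0.016
t 32.85 pos [0.5219 0.0544 0.1767] az 91.67 tilt 0.0 F [-0.85 -0.6  -5.38] op 0.016
shift units [0.3347 0.0199 0.0005] turn 0.0741
scene [273.2 216.4] 2052 box [ 50.9 -12.6] z 0.032
scene [282.2 209.3] 12 box [-24.9 -20.1] z 0.014
top [388.2 228.8] 4 box [62.2 75.9] z 0.032
top [402.1 234.2] 23 box [45.4 41.1] z 0.012
top [443.8 234.2] 24 box [ 26.5 -61.6] z 0.012
top [433.4 259. ] 25 box [-29.8 -23.1] z 0.012
top [412.5 271. ] 26 box [-49.7  33.7] z 0.013
```

View pics/top20.png

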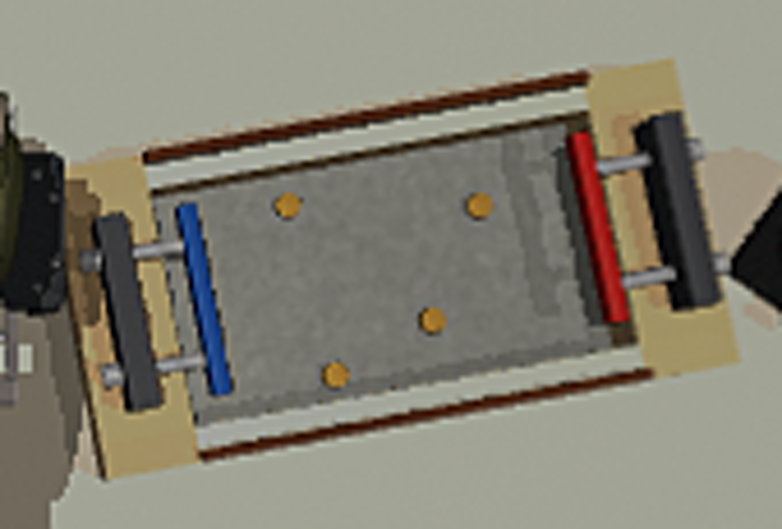

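All four spacers lie in the box, at crop pixels (287,206), (480,206), (432,320) and (335,375). On to the board.

```bash
python3 -m handwheel '[0.004,0,0,0.002, 0.013,0.001,0,0.004, 0.027,0.002,0,0.008, 0.047,0.003,0,0.012, 0.073,0.005,0,0.016, 0.105,0.007,0,0.02, 0.14,0.009,0,0.02, 0.176,0.0105,0,0.02]' 1;python3 -c "
from h import *
go(.527,.222,.1765,89.9)"
```

```text
time: 33.75
position: [0.5246, 0.1435, 0.1767]
orientation: [-2.224, -2.218, -0.0]
contact_force: [0.5, -0.4, -5.1]
opening: 0.0158
t 33.75 pos [0.5246 0.1435 0.1767] az 89.84 tilt 0.01 F [ 0.52 -0.37 -5.05] op 0.0158
shift units [0.157  0.0044 0.0004] turn -0.0006
```

```bash
python3 -m handwheel '[0.034,0.001,0,0, 0.064,0.002,0,0, 0.091,0.003,0,0, 0.114,0.0035,0,0, 0.133,0.004,0,0, 0.147,0.0045,0,0, 0.155,0.0045,0,0, 0.157,0.0045,0,0]' 1;python3 -m handwheel '[0,0,0.003,0, 0,0,0.012,0, 0,0,0.03,0, 0,0,0.055,0, 0,0,0.085,0, 0,0,0.115,0, 0,0,0.14,0, 0,0,0.16,0]' 1;python3 -m handwheel '[0,0,0.015,0, 0,0,0.026,0, 0,0,0.034,0, 0,0,0.04,0, 0,0,0.045,0, 0,0,0.049,0, 0,0,0.051,0, 0,0,0.052,0]' 1;python3 -c "
from h import *
go(.527,.222,.0657,89.9)"
```

```text
time: 34.55
position: [0.5271, 0.2208, 0.1767]
orientation: [-2.224, -2.219, 0.0]
contact_force: [0.2, -1.4, -4.6]
opening: 0.0158
time: 35.35
position: [0.5268, 0.2204, 0.0952]
orientation: [-2.224, -2.218, 0.002]
contact_force: [0.5, -0.7, -5.7]
opening: 0.0158
time: 36.15
position: [0.5272, 0.2206, 0.0708]
orientation: [2.224, 2.218, 0.0]
contact_force: [1.0, -0.1, -4.6]
opening: 0.0159
t 36.15 pos [0.5272 0.2206 0.0708] az 89.85 tilt 0.01 F [ 0.98 -0.06 -4.65] op 0.0159
shift units [ 0.0028 -0.0004  0.0101] turn -0.0006
```

```bash
python3 -m handwheel '[0,0,0.002,0, 0,0,0.004,0, 0,0,0.006,0, 0,0,0.0075,0, 0,0,0.0085,0, 0,0,0.0092,0, 0,0,0.0098,0, 0,0,0.0102,0]' 1;python3 -c "
from h import *
go(.527,.222,.0657,89.9)"
```

```text
time: 36.95
position: [0.5272, 0.2206, 0.0657]
orientation: [2.224, 2.218, 0.0]
contact_force: [-0.7, -0.4, -3.0]
opening: 0.0157
t 36.95 pos [0.5272 0.2206 0.0657] az 89.85 tilt 0.01 F [-0.73 -0.44 -3.04] op 0.0157
shift units [ 0.0028 -0.0004  0.0001] turn -0.0006
```

It is touching down. I lower a touch more and open.

```bash
python3 -m handwheel '[0,0,0.0004,0, 0,0,0.0005,0, 0,0,0.0005,0, 0,0,0.0005,0, 0,0,0.0005,0, 0,0,0.0005,0, 0,0,0.0005,0, 0,0,0.0005,0]' 1; python3 -m handwheel '[0,0,0,0, 0,0,0,0, 0,0,0,0, 0,0,0,0, 0,0,0,0, 0,0,0,0, 0,0,0,0, 0,0,0,0]' 0; python3 -m handwheel '[0,0,-0.005,0, 0,0,-0.03,0, 0,0,-0.08,0, 0,0,-0.14,0, 0,0,-0.2,0, 0,0,-0.25,0, 0,0,-0.28,0, 0,0,-0.29,0]' 0
python3 - <<'E'
from h import *
go(.527,.222,.0657,89.9)
for n in("wrist","scene"):
    im,d=viewer.get_image(n); cv2.imwrite(f"pics/{n}21.png",im[:,:,::-1])
E
```

```text
time: 37.75
position: [0.5273, 0.2207, 0.0657]
orientation: [2.224, 2.218, 0.001]
contact_force: [-1.8, -0.3, 4.0]
opening: 0.0159
time: 38.55
position: [0.5272, 0.2206, 0.0654]
orientation: [2.224, 2.218, 0.0]
contact_force: [-0.7, -1.3, -0.3]
opening: 0.0777
time: 39.35
position: [0.5276, 0.2207, 0.213]
orientation: [2.223, 2.217, 0.005]
contact_force: [-0.0, 0.7, -0.3]
opening: 0.0882
t 39.35 pos [0.5276 0.2207 0.213 ] az 89.85 tilt 0.22 F [-0.01  0.66 -0.3 ] op 0.0882
shift units [ 0.0023 -0.0024  0.2946] turn -0.0005
```

View pics/wrist21.png

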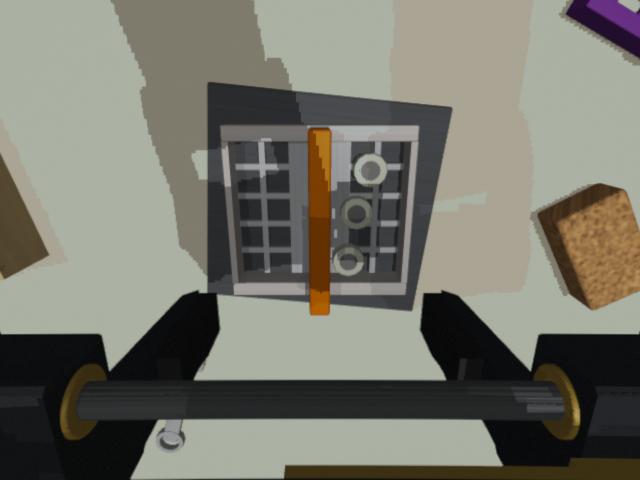

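View pics/scene21.png

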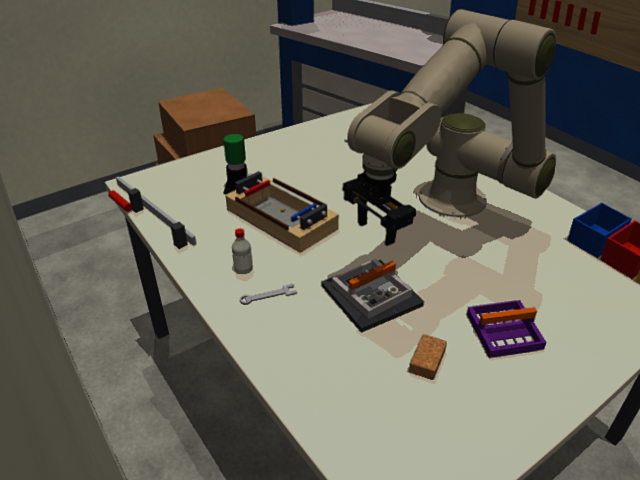

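The wrist picture shows the sieve on the board with all three plugs in it, at (370,168), (356,212) and (348,260), and the gripper clear. The sieve is within about 2 mm of the board's middle. I hand in.

```bash
python3 -m handwheel '[0,0,0,0, 0,0,0,0, 0,0,0,0, 0,0,0,0, 0,0,0,0, 0,0,0,0, 0,0,0,0, 0,0,0,0]' 0; python3 -c "
from h import *
ci=viewer.camera_info('wrist'); im,d=viewer.get_image('wrist')
hs=cv2.cvtColor(im[:,:,::-1].copy(),cv2.COLOR_BGR2HSV); m=cv2.inRange(hs,(5,150,60),(18,255,255)); q=np.argwhere(m)[:,::-1]; P=depthpt(ci,q,d[q[:,1],q[:,0]]); P=P[(P[:,2]>.077)&(P[:,2]<.088)]
print(cv2.minAreaRect((P[:,:2]*1000).astype(np.float32)),np.median(P[:,2]))
print(arm.sign_off())"
```

```text
time: 40.25
position: [0.5271, 0.2206, 0.2104]
orientation: [-2.224, -2.219, -0.0]
contact_force: [0.0, -0.4, 0.5]
opening: 0.088
((527.3214111328125, 220.584228515625), (140.8172149658203, 15.404260635375977), 0.11488893628120422) 0.08341613128394103
the job is handed in; nothing more can be done
None
```

The job is handed in at about 40 s. The sieve went to the rails, nudged blue, red, blue and red, and was shaken until all four spacers had dropped. It then went back on the board with all three plugs and was let go.

**Last checks:**
- **Spacers:** the top view showed four spacers on the box floor (z ≈ 0.012–0.013 m), well inside the well.
- **Plugs:** the wrist view showed all three plugs in the sieve.
- **Sieve:** its handle centre is at (0.527, 0.221), about 1.5 mm from the board's middle. Handle-top height (0.083 m) was as expected and the gripper was clear. The other things on the bench looked unmoved, though I didn't measure them.

**What disagreed or departed from the task:**
- **Buffer push:** for the red buffer, force suggested about 5–6 mm and the images 8–10 mm. The blue figures agreed better: about 7.6–8 mm by force and about 9–10 mm by image. All of these are over 4 mm and under 17 mm.
- **Resting on the rails:** some of the strokes carried the sieve's full weight, hovering up to about 0.7 mm above the rails but still inside the height limits. At other times it pressed on the rails with about 10 N.
- **Last spacer:** it sat balanced on a floor bar, so I added small sideways shifts of up to 3 mm, within the guides' play, to drop it after the four nudges were done.

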